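Hang the curing-box door and lock it on its hinge

TASK

Take the door leaf from its rack and hang it shut on the curing box, lowering both knuckles gently all the way onto the two pins. Then take the flat screwdriver and with it turn the slotted keeper on the box's roof a quarter turn counter-clockwise, as far as it goes, so that its tongue lies over the upper knuckle, and stand the screwdriver back in its block. Touch the keeper only with the screwdriver, and leave everything else standing where it is.

Things in the scene. Friction and masses are not known exactly. Their poses are not given: they have to be found in the camera images.
- curing_box: Fixed plywood box, 130 deep (x) x 170 wide (y) x 145 mm high, roof flat, front side (-x) open, a plywood cell inside. Origin: centre of its underside; z up, -x towards the open front, +y to the left. The two upright steel pintle pins stand at its left front corner, the keeper lies on the roof just behind them.
- pin_low (a point): Lower pintle pin, centre of its foot (shoulder), 45 mm above the table, 14 mm ahead of the box's front, 88 mm left of its middle. Axes as the box. Pin upright, 8 mm diameter, 20 mm tall, upper 7 mm tapering to 3 mm, on a bracket 16 mm wide, 10 mm thick, reaching from the box to 8 mm ahead of the pin axis.
- pin_high (a point): Upper pintle pin, same shape, at its shoulder, straight above the lower one, 125 mm above the table. The leaf must come in level from the front, 22 to 45 mm above its seat (so that the lower knuckle passes between the brackets), and then straight down onto both pins.
- closed_mark (a point): Point on the box where the leaf's free edge (point free_edge) lies when the leaf hangs shut: 160 mm to the right (-y of the box) of pin_low.
- leaf: Loose plywood door leaf (0.19 to 0.34 kg). Origin: hinge axis, lower face of the lower knuckle; z up the leaf, panel towards -y, -x the outer side (strap plates). Panel 12 thick, y -12 to -160, z -25 to 115 mm; tab on top 12 x 44 (y -64 to -108), z 115 to 155. Knuckle tubes 18 outside, 11 bore, at z 0-22 and 80-102. Hung shut and home its frame equals that of pin_low.
- knuckle_high (a point): Centre of the lower face of the leaf's upper knuckle, 80 mm above the leaf's origin.
- free_edge (a point): Point on the leaf's free edge, 160 mm from the hinge axis at the height of the leaf's origin.
- tab (a point): Where to grip the leaf: middle of the tab, leaf coordinates (0, -86, 140) mm; fingers close along the leaf's x.
- rack: Fixed plywood rack, base 140 x 120 mm, origin on the table. The leaf leans in it 0.52 rad (30 deg) from upright, top towards the rack's -x, on a slanted backrest 100 wide, 80 long (up to 110 mm high) on the -x side; a 16 mm lip holds the panel's foot. Tab and knuckles are clear of it. Slide the leaf out along its own plane.
- keeper (a joint): Turn of the keeper about its upright axis, rad: start 0 to 0.2 (tongue swung back, clear of the hinge), 1.571 at its stop (tongue above the upper knuckle, 5 mm over it). Grows counter-clockwise seen from above. Stiff: friction about 0.04 N m, stays where it is left. The blade has about 0.2 rad of play in the slot, so turn that much further.
- slot (a point): Centre of the floor of the slot in the keeper's head, 161 mm above the table; x along the slot (turns with the keeper), z up. Slot 6 wide, 22 long, open at the ends, 5 deep, with sloping lips that widen to about 12 mm and end 9 mm above the floor. Keeper: tongue 54 x 14 x 5 mm; its axis lies 30 mm behind and 20 mm right of the hinge axis.
- driver: Loose flat screwdriver (0.08 kg), 130 mm long, standing upright in its block. Origin: middle of the blade's tip edge; z up to the handle, x along the blade's width. Blade 14 wide (x) x 3 thick x 14 mm high, shank 8 mm, steel collar 30 mm diameter at z 60 to 66, handle 24 x 24 mm square (faces along x and y) with rounded edges from z 66 to 130.
- grip (a point): Where to grip the screwdriver: handle, 105 mm above the tip.
- driver_block: Fixed wooden block 70 x 70 x 66 mm; origin: centre of its underside. A 21 mm upright hole through its centre; the screwdriver stands in it with its collar on the block's top (tip 6 mm above the table).
- hardener_bottle: Bystander: white bottle, red cap, 48 mm diameter, 114 mm high; origin at the centre of its foot.
- jar_black: Bystander: amber jar, black lid, 72 mm diameter, 102 mm high; origin at the centre of its foot.
- sanding_block: Bystander: sanding block 61 x 100 x 31 mm lying in front; origin at the centre of its underside.
- tape_masking: Bystander: roll of tape, 104 mm diameter, 25 mm high, lying flat behind the box; origin at the centre of its underside. Fixed taller things (bottles, a plywood cluster, up to 272 mm) stand farther back, x 0.65 m and beyond.
Things that resemble listed ones, but are neither listed nor needed, are in the scene too. Several things have the shape of the leaf; the one meant has the colours described above.

How it is judged:
On the way, in this order (a step that is already met when the one before it is completed fails the run):
1. the leaf hangs on both pins, fully down and shut, and is let go (distance between leaf and pin_low below 0.006 m and distance between knuckle_high and pin_high below 0.006 m and horizontal distance between free_edge and closed_mark below 0.035 m and contact force between the fingers and leaf below 0.1 N), for 0.2 s.
2. the keeper is turned to its stop with the screwdriver (value of joint keeper above 1.3 rad and contact force between driver and keeper above 0.2 N and contact force between the fingers and driver above 0.5 N), for 0.04 s.
At the end, for the whole second after the job is handed in: Leaf at rest and shut: both knuckles within 6 mm of their pin shoulders, free edge within 35 mm of closed_mark; keeper beyond 1.3 rad; screwdriver at rest in its block: within 12 mm of its centre, tilt under 0.12 rad, tip under 12 mm above the table (distance between leaf and pin_low below 0.006 m and distance between knuckle_high and pin_high below 0.006 m and horizontal distance between free_edge and closed_mark below 0.035 m and value of joint keeper above 1.3 rad and horizontal distance between driver and driver_block below 0.012 m and height (world z) of driver below 0.012 m and angle between driver's own z axis and vertical below 0.12 rad and linear speed of each of leaf, driver below 0.03 m/s); the robot touches nothing.
It fails at once if a loose bystander is pushed more than 40 mm or tipped (distance of any of hardener_bottle, jar_black, sanding_block, tape_masking from where it was at the start of the episode above 0.04 m or angle between any of hardener_bottle, jar_black, sanding_block, tape_masking's own z axis and vertical above 0.5 rad).
It fails at once if the leaf is dropped onto the pins (falls faster than 0.3 m/s over the pin) (horizontal distance between leaf and pin_low below 0.006 m and z of leaf in the frame of pin_low below 0.02 m and linear speed of leaf above 0.3 m/s).
It fails at once if the keeper is turned by the fingers or the arm instead of the screwdriver (contact force between any of the fingers, the arm and keeper above 1 N).
It also fails if it takes over 72 s, if anything falls off the work surface, if the arm or the gripper's body presses on something with over 40 N, if the wrist force passes 120 N, or if a joint passes its speed limit or range.

ROBOT

A 7-joint arm with a two-finger parallel gripper is mounted at the origin on a cart in front of the work surface, level with it; the furniture and walls round the work are solid. World frame = base frame: x ahead of the robot, y to its left, z up, the work surface at z = 0. Lengths are in m, angles in rad, forces in N, time in s.
With the tool pointing down it reaches from about 0.4 to 0.925 m from the base axis. Payload 5.6 kg.
Tool frame: the origin (TCP) lies midway between the tips of the shut fingers; the grasp point (between the pads) lies 19 mm behind it (robot.grip_depth is the distance from the TCP to the grasp point, in m); z points along the fingers, y is the direction in which the jaws open and shut (so a half turn about z gives the same grasp; the last joint's range is limited). The gripper opens to 85 mm and grips with 20 to 120 N. Pads are 22 mm wide; open, the fingers measure 114 mm over their backs; the gripper's body (76 mm by 85 mm) begins 54 mm behind the grasp point. The pads swing forward as they close: fully open they stand 13 mm farther back than shut.
Start: joints at [1.135, 0.468, -0.012, 1.603, 0.006, 1.071, -0.056], TCP at [0.249, -0.601, 0.231] pointing down, gripper open.
Joint ranges: [-2.53, 2.53], [-0.31, 2.02], [-1.57, 1.55], [0.28, 2.44], [-1.29, 4.43], [0.15, 1.84], [-2.92, 2.92]. Speed limits (rad/s): [2.57, 2.57, 3.14, 3.14, 3.14, 3.14, 3.14].

INTERFACE

Orientations are given as a rotation vector (axis times angle).
In Python, from rig import robot, ik, telemetry, viewer, nets gives the robot as it stands. Calls block until the motion is done:
- robot.movep(position, orientation): joint-space move of the TCP to a pose.
- robot.movel(position, orientation=None, max_speed=0.15, max_force=None): straight line of the TCP; orientation=None keeps the orientation; max_speed is the mean speed in m/s. With max_force (N) it stops when the force on the tool has changed by that much, and returns True; else False.
- robot.set_joints(angles): joint-space move.
- robot.set_gripper(opening): finger opening in m; the grip force is fixed at half the most; returns when the fingers have stopped.
- robot.hold(seconds).
- ik(position, orientation): joint angles nearest the present ones, or None.
- telemetry.read_state(): the state.
- viewer.get_image(name): name is "scene" or "side" or "wrist"; returns the picture (420x560x3 uint8, red, green, blue); there is no depth.
- viewer.camera_model(name): a dict with "intrinsics" (3x3 intrinsics, pixels), "k1" (the pictures are not rectified: a ray, as slopes to the right and down, at radius r is drawn at 1 + k1 r^2 times it, then the intrinsics apply), "cam_to_world" (4x4, takes a point from camera to world coordinates); the wrist camera has in their place "T_tool_cam" (4x4, takes a point from camera to tool coordinates, whose origin is the TCP and whose axes are the flange's). Camera axes: x right, y up, looking along -z (the intrinsics and any distortion apply to the point x, -y, -z); pixel columns grow to the right and rows downward; lengths in m; the calibration is good to about 2 mm. A picture is of the moment at which its call begins: read the wrist's pose just before it. camera_model takes no time and is no camera call.
A pose or a line that the arm cannot do raises robot.IKError and nothing moves.
- robot.close_job(): hands the job in, once; it reports no verdict.
Trained networks look in the newest picture that a camera, given by its name, has taken for a name from the list of things; names that differ only in an ending like _2 or _b are one class to them, and where a whole thing is asked for, a point or a joint stands for the part that bears it (a point fixed in the world has none). Each returns a list of dicts, best first, with "confidence" (0 to 1); they miss things now and then, are a little off and sometimes report something else, mostly with a low value. They report only what shows in the picture. A call takes as long as a camera call. They do not tell look-alikes from the thing itself.
- nets.find_in(camera, query): "xyz" ([x, y, z] in m, in world coordinates, good to about 4 mm: the middle of the surface that is visible of it).
- nets.regions_of(camera, query): "region" (420x560 bool, what is visible of it).
The state is a dict: "clock": time; "joint_pos": joint angles; "dq": joint speeds; "joint_torque": joint torques, N m; "tool_pos": TCP position; "tcp_rot": TCP orientation; "wrist_force": force on the tool from outside, world axes, zero at the start; "ft_torque": the same for the moment, N m; "width": finger opening in m.
Only numpy, scipy, OpenCV 4.12 (cv2) and the standard library are available. Lean on these libraries where they do the work, as an engineer would, in place of code of your own. Each camera call takes 0.05 s, during which the arm holds its last target.

## Working session

There is one attempt and no reset: what is moved stays moved. The work goes in short steps, each a Python script; the robot and the scene stay as the last script left them, time stands still between calls to the robot, and variables do not carry over. Pictures are saved under pics/ and viewed, and the job is handed in when it is done.

```bash
ls -la; mkdir -p pics
python3 - <<'E'
from rig import robot, ik, telemetry, viewer, nets
import cv2, numpy as np
print(telemetry.read_state())
print(robot.grip_depth)
for n in ["scene","side","wrist"]:
    im=viewer.get_image(n); cv2.imwrite(f"pics/a_{n}.png",im[:,:,::-1])
    m=viewer.camera_model(n); print(n,{k:np.round(v,4).tolist() for k,v in m.items()})
print(telemetry.read_state()["clock"])
E
```

```text
total 12
drwxr-xr-x  3 agent agent 4096 Dec  6 20:01 .
drwxr-xr-x 23 root  root  4096 Dec  6 20:01 ..
drwxr-xr-x  2 agent agent 4096 Dec  6 20:01 pics
{'clock': 0.0, 'joint_pos': array([ 1.13502796,  0.46836032, -0.01158426,  1.60365671,  0.0060014 ,
        1.07140381, -0.05632675]), 'dq': array([ 0.00028921, -0.00040215, -0.00081603,  0.00161713, -0.00246306,
       -0.00212339,  0.00018114]), 'joint_torque': array([-3.30222347e-04, -5.32388341e+01,  2.13107793e-02, -2.51300651e+01,
        1.14086870e-02,  7.87209661e-03, -3.06983068e-06]), 'tool_pos': array([ 0.24849081, -0.60000456,  0.23033557]), 'tcp_rot': array([-3.07954410e+00, -6.12499940e-01,  7.55582044e-04]), 'wrist_force': array([-0.21069804, -0.14940594, -0.21337337]), 'ft_torque': array([-0.02262313,  0.05563132,  0.02189918]), 'width': 0.08537718681565187}
0.0187
scene {'intrinsics': [[530.1397, 0.0, 276.2947], [0.0, 530.1397, 205.8461], [0.0, 0.0, 1.0]], 'k1': 0.0504, 'cam_to_world': [[-0.8619, 0.2154, -0.459, -0.2493], [-0.5068, -0.3941, 0.7667, 1.3762], [-0.0157, 0.8934, 0.4489, 0.918], [0.0, 0.0, 0.0, 1.0]]}
side {'intrinsics': [[480.1098, 0.0, 284.3332], [0.0, 480.1098, 206.5473], [0.0, 0.0, 1.0]], 'k1': -0.009, 'cam_to_world': [[-0.9963, 0.0637, -0.0577, 0.5054], [-0.0849, -0.6219, 0.7785, 1.0336], [0.0137, 0.7805, 0.625, 0.9525], [0.0, 0.0, 0.0, 1.0]]}
wrist {'intrinsics': [[331.1952, 0.0, 279.4163], [0.0, 331.1952, 209.4351], [0.0, 0.0, 1.0]], 'k1': -0.0352, 'T_tool_cam': [[0.0011, 0.9605, 0.2783, 0.0697], [1.0, -0.0012, 0.0002, -0.0005], [0.0005, 0.2783, -0.9605, -0.142], [0.0, 0.0, 0.0, 1.0]]}
0.15
```

View pics/a_scene.png

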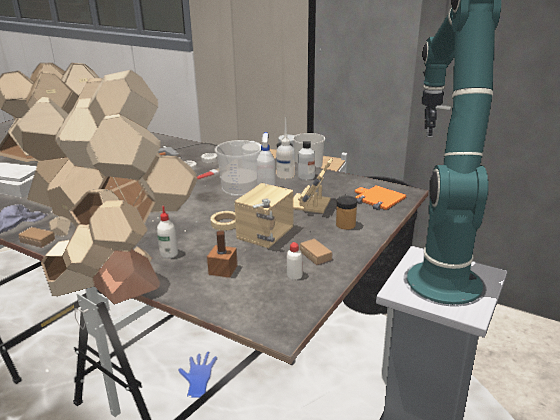

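View pics/a_side.png

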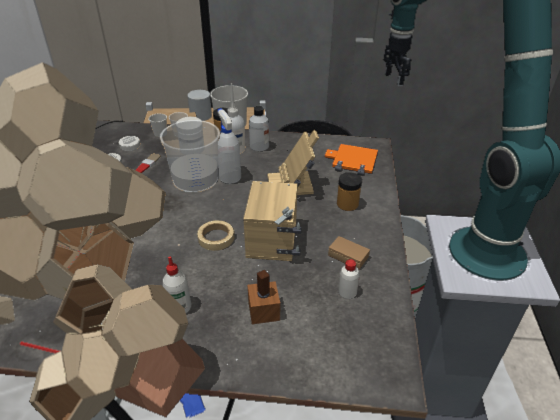

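View pics/a_wrist.png

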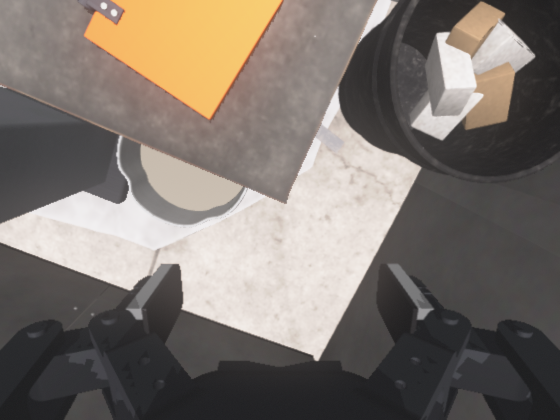

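Run:
```python
from rig import robot, ik, telemetry, viewer, nets
import cv2, numpy as np
viewer.get_image("scene");viewer.get_image("side")
for q in ["curing_box","leaf","tab","rack","keeper","driver","grip","driver_block","hardener_bottle","jar_black","sanding_block","tape_masking"]:
    for c in ["side","scene"]:
        r=nets.find_in(c,q)
        print(q,c,[(np.round(d["xyz"],3).tolist(),round(d["confidence"],2)) for d in r[:4]])
print(telemetry.read_state()["clock"])
```

```text
curing_box side [([0.616, 0.089, 0.136], 0.57), ([0.604, 0.277, 0.11], 0.34)]
curing_box scene [([0.599, 0.065, 0.091], 0.73)]
leaf side [([0.549, -0.264, 0.122], 0.87), ([0.373, -0.439, 0.017], 0.73)]
leaf scene [([0.363, -0.433, 0.014], 0.73), ([0.522, -0.208, 0.137], 0.5)]
tab side [([0.553, -0.261, 0.122], 0.59)]
tab scene [([0.524, -0.201, 0.142], 0.78), ([0.362, -0.436, 0.015], 0.74), ([0.598, 0.073, 0.089], 0.29)]
rack side [([0.559, -0.26, 0.01], 0.8), ([0.579, 0.083, 0.161], 0.53), ([0.606, 0.278, 0.11], 0.39)]
rack scene [([0.559, -0.24, 0.008], 0.78), ([0.524, -0.205, 0.142], 0.3), ([0.594, 0.071, 0.089], 0.16)]
keeper side [([0.614, 0.086, 0.135], 0.68), ([0.579, 0.086, 0.164], 0.63)]
keeper scene [([0.575, 0.079, 0.161], 0.54)]
driver side [([0.611, 0.278, 0.111], 0.53)]
driver scene [([0.605, 0.274, 0.107], 0.58)]
grip side [([0.604, 0.277, 0.111], 0.55)]
grip scene [([0.607, 0.278, 0.106], 0.45), ([0.386, 0.068, 0.034], 0.43)]
driver_block side [([0.61, 0.296, 0.065], 0.9), ([0.403, 0.062, 0.026], 0.71), ([0.397, -0.154, 0.07], 0.41)]
driver_block scene [([0.598, 0.301, 0.05], 0.95)]
hardener_bottle side [([0.403, 0.203, 0.066], 0.78)]
hardener_bottle scene [([0.393, 0.202, 0.06], 0.91)]
jar_black side [([0.398, -0.151, 0.071], 0.87)]
jar_black scene [([0.594, 0.072, 0.091], 0.75), ([0.384, -0.158, 0.068], 0.66), ([0.561, -0.245, 0.008], 0.3)]
sanding_block side [([0.402, 0.062, 0.027], 0.96), ([0.396, -0.153, 0.071], 0.71)]
sanding_block scene [([0.388, 0.067, 0.032], 0.97), ([0.39, 0.2, 0.062], 0.63)]
tape_masking side [([0.78, 0.023, 0.025], 0.9)]
tape_masking scene [([0.784, 0.033, 0.018], 0.65)]
1.45
```

Run:
```python
import cv2
a=cv2.imread("pics/a_side.png"); cv2.imwrite("pics/a_side_c.png",cv2.resize(a[110:330,200:400],(800,600*880//600*1),interpolation=cv2.INTER_CUBIC)[:600] if 0 else cv2.resize(a[120:330,220:400],(514,600),interpolation=cv2.INTER_CUBIC))
a=cv2.imread("pics/a_scene.png"); cv2.imwrite("pics/a_scene_c.png",cv2.resize(a[140:290,190:390],(800,600),interpolation=cv2.INTER_CUBIC))
```

```text
(no output)
```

View pics/a_side_c.png

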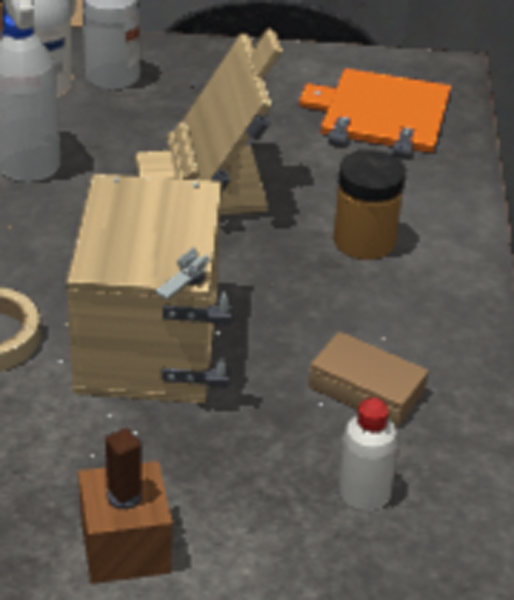

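View pics/a_scene_c.png

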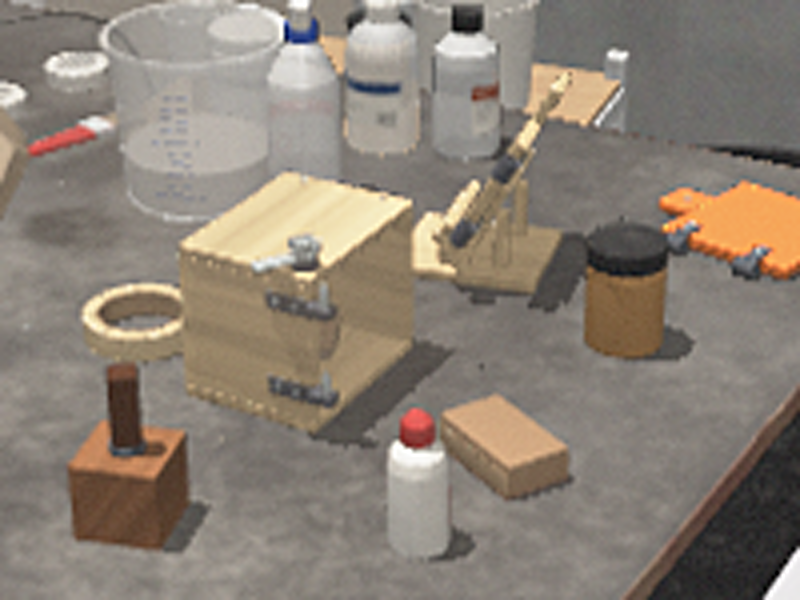

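```bash
cat > h.py <<'E'
from rig import robot, ik, telemetry, viewer, nets
import cv2, numpy as np, json
from scipy.spatial.transform import Rotation as R
from scipy.optimize import least_squares
def rv(xdir_deg):  # tool down, tool x at angle deg in world
    a=np.radians(xdir_deg); x=np.array([np.cos(a),np.sin(a),0]); z=np.array([0,0,-1.]); y=np.cross(z,x)
    return R.from_matrix(np.c_[x,y,z]).as_rotvec()
def snap(cam,name):
    s=telemetry.read_state(); im=viewer.get_image(cam); cv2.imwrite(f"pics/{name}.png",im[:,:,::-1])
    m=viewer.camera_model(cam)
    if cam=="wrist":
        T=np.eye(4);T[:3,:3]=R.from_rotvec(s["tcp_rot"]).as_matrix();T[:3,3]=s["tool_pos"]; C=T@np.array(m["T_tool_cam"])
    else: C=np.array(m["cam_to_world"])
    json.dump(dict(K=np.array(m["intrinsics"]).tolist(),k1=float(m["k1"]),C=C.tolist()),open(f"pics/{name}.json","w"))
    return im
def proj(name,P):
    d=json.load(open(f"pics/{name}.json")); C=np.array(d["C"]);K=np.array(d["K"])
    p=(np.atleast_2d(P)-C[:3,3])@C[:3,:3]
    u=p[:,0]/-p[:,2]; v=-p[:,1]/-p[:,2]; f=1+d["k1"]*(u*u+v*v)
    return np.c_[K[0,0]*u*f+K[0,2],K[1,1]*v*f+K[1,2]]
def ray(name,uv):
    d=json.load(open(f"pics/{name}.json")); C=np.array(d["C"]);K=np.array(d["K"])
    a=np.array([(uv[0]-K[0,2])/K[0,0],(uv[1]-K[1,2])/K[1,1]]); b=a.copy()
    for _ in range(20): b=a/(1+d["k1"]*(b@b))
    v=C[:3,:3]@np.array([b[0],-b[1],-1]); return C[:3,3],v/np.linalg.norm(v)
def at_z(name,uv,z):
    o,v=ray(name,uv); return o+v*(z-o[2])/v[2]
def tri(obs):
    A=np.zeros((3,3));b=np.zeros(3)
    for n,uv in obs:
        o,v=ray(n,uv);M=np.eye(3)-np.outer(v,v);A+=M;b+=M@o
    return np.linalg.solve(A,b)
def st():
    s=telemetry.read_state(); print("t%.2f tcp"%s["clock"],np.round(s["tool_pos"],4),"F",np.round(s["wrist_force"],1),"w %.4f"%s["width"],"q",np.round(s["joint_pos"],2)); return s
def zoom(name,r0,r1,c0,c1):
    a=cv2.imread(f"pics/{name}.png")[r0:r1,c0:c1]; f=min(800/(c1-c0),600/(r1-r0)); cv2.imwrite(f"pics/{name}_z.png",cv2.resize(a,None,fx=f,fy=f,interpolation=cv2.INTER_CUBIC)); print("zoom",f)
E
python3 - <<'E'
from h import *
for p,a in [((0.54,-0.25,0.32),90),((0.54,-0.25,0.32),-90),((0.53,0.03,0.33),90),((0.60,0.28,0.3),90),((0.60,0.28,0.3),0),((0.53,0.03,0.2),90)]:
    q=ik(p,rv(a)); print(p,a,None if q is None else np.round(q,2))
robot.movep((0.54,-0.27,0.32),rv(90)); st()
snap("wrist","w1"); st()
robot.movep((0.53,0.03,0.34),rv(90)); st()
snap("wrist","w2")
E
```

```text
(0.54, -0.25, 0.32) 90 [ 0.7   0.34 -0.41  1.62  0.14  1.22  0.26]
(0.54, -0.25, 0.32) -90 [ 0.28  0.3   0.13  1.65 -0.04  1.2  -2.73]
(0.53, 0.03, 0.33) 90 [ 0.46  0.25 -0.68  1.74  0.17  1.21 -0.27]
(0.6, 0.28, 0.3) 90 [ 0.17  0.68 -1.07  1.45  0.6   1.37 -0.92]
(0.6, 0.28, 0.3) 0 [ 0.04  0.57 -0.8   1.45  0.42  1.29 -2.37]
(0.53, 0.03, 0.2) 90 [ 0.4   0.39 -0.64  1.89  0.28  0.95 -0.36]
t3.10 tcp [ 0.539  -0.2721  0.3194] F [ 0.3 -0.1  0.7] w 0.0855 q [ 0.72  0.35 -0.39  1.6   0.14  1.22  0.29]
t3.15 tcp [ 0.539  -0.272   0.3194] F [-0.1 -0.7 -0.1] w 0.0858 q [ 0.72  0.35 -0.39  1.6   0.14  1.22  0.29]
t4.30 tcp [0.5304 0.0281 0.3398] F [-0.4 -0.4 -0.2] w 0.0854 q [ 0.37  0.22 -0.57  1.73  0.13  1.23 -0.23]
```

View pics/w1.png

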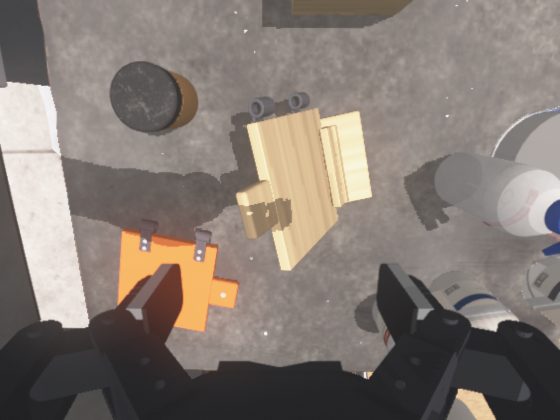

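View pics/w2.png

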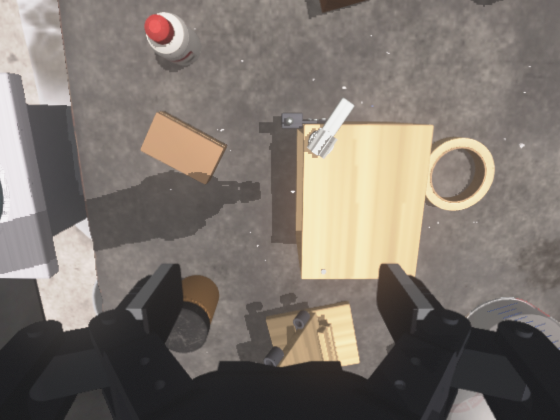

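Run:
```python
from h import *
zoom("w1",80,290,220,400)
zoom("w2",90,300,250,450)
```

```text
zoom 2.857142857142857
zoom 2.857142857142857
```

View pics/w1_z.png

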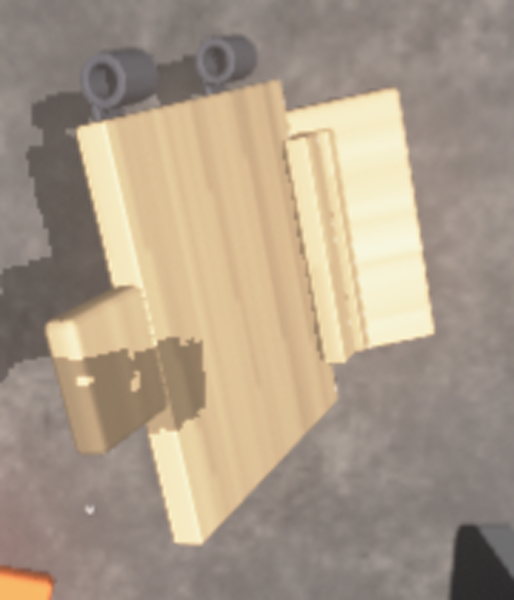

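View pics/w2_z.png

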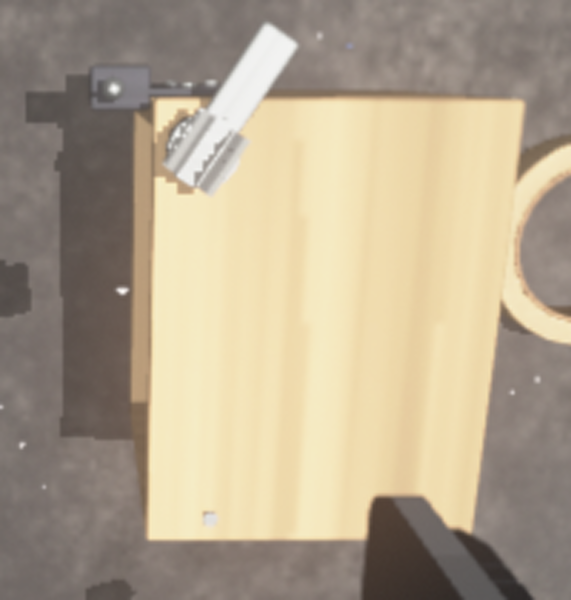

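```bash
cat > fitleaf.py <<'E'
from h import *
obs=[((6,-12,115),(107,122)),((-6,-12,115),(78,130)),((6,-160,115),(205,546)),((-6,-160,115),(175,543)),((6,-160,-25),(335,402)),((6,-12,-25),(281,80)),((0,0,102),(104,80)),((0,0,22),(214,60))]
P=np.array([o[0] for o in obs])/1000.; U=np.array([o[1] for o in obs])/2.857+np.array([220,80])
def pose(p): # x,y,z of leaf origin,yaw,tilt (top toward -x => rot about y by -tilt)
    return R.from_euler("ZY",[p[3],-p[4]]).as_matrix(),p[:3]
def f(p,prior=True):
    M,t=pose(p); r=(proj("w1",P@M.T+t)-U).ravel()
    return np.r_[r,(p[4]-0.5236)*100*prior]
s=least_squares(f,[0.55,-0.18,0.06,0.14,0.52],loss="soft_l1")
print(np.round(s.x,4),np.round(f(s.x),1))
s2=least_squares(lambda p:f(p,False),s.x); print(np.round(s2.x,4))
if __name__=="__main__":
    M,t=pose(s.x)
    np.save("leaf.npy",s.x)
    print("tab",M@np.array([0,-.086,.14])+t)
    for n in ["a_side","a_scene"]:
        d=viewer.camera_model(n[2:]); json.dump(dict(K=np.array(d["intrinsics"]).tolist(),k1=float(d["k1"]),C=np.array(d["cam_to_world"]).tolist()),open(f"pics/{n}.json","w"))
    def box(x0,x1,y0,y1,z0,z1):
        c=np.array([[x,y,z] for x in(x0,x1) for y in (y0,y1) for z in (z0,z1)])/1000.
        e=[(i,j) for i in range(8) for j in range(i) if bin(i^j).count("1")==1]; return c,e
    for n,(r0,r1,c0,c1) in {"w1":(80,290,220,400),"a_side":(120,220,250,350),"a_scene":(140,220,280,360)}.items():
        im=cv2.imread(f"pics/{n}.png")[r0:r1,c0:c1];k=min(800/(c1-c0),600/(r1-r0));im=cv2.resize(im,None,fx=k,fy=k,interpolation=cv2.INTER_CUBIC)
        for b in [box(-6,6,-160,-12,-25,115),box(-6,6,-108,-64,115,155),box(-9,9,-9,9,0,22),box(-9,9,-9,9,80,102)]:
            q=(proj(n,b[0]@M.T+t)-[c0,r0])*k
            for i,j in b[1]: cv2.line(im,tuple(int(v) for v in q[i]),tuple(int(v) for v in q[j]),(0,0,255),1)
        cv2.imwrite(f"pics/fit_{n}.png",im)
E
python3 fitleaf.py; python3 -c "
import cv2,numpy as np
a=[cv2.resize(cv2.imread(f'pics/fit_{n}.png'),(400,450)) for n in ['a_side','a_scene']]
cv2.imwrite('pics/fit2.png',np.hstack(a))"
```

```text
[ 0.5658 -0.1862  0.0558  0.2112  0.5118] [ 0.  -0.2 -0.6 -0.6 -0.4 -0.1 -0.1  0.3  1.  -0.8 -0.  -0.1  0.3  0.7
  0.3  0.9 -1.2]
[ 0.5654 -0.1862  0.056   0.2104  0.5056]
tab [ 0.51676803 -0.28462181  0.17785425]
```

View pics/fit_w1.png

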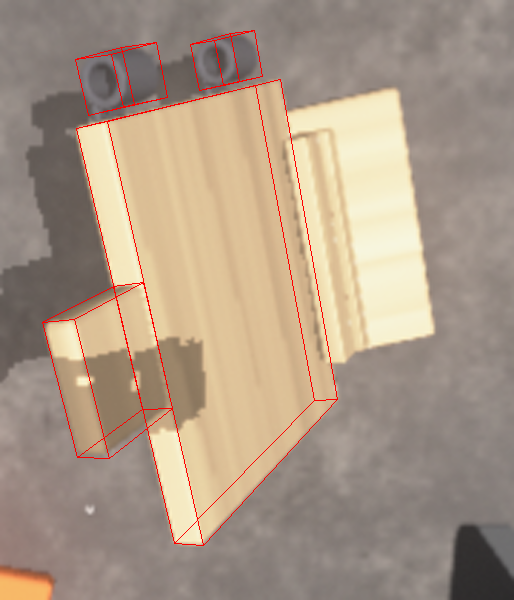

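View pics/fit2.png

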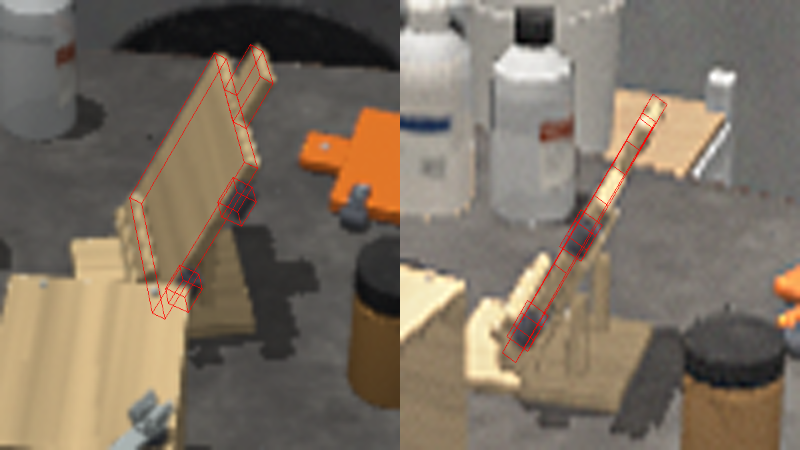

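```bash
cat > fitbox.py <<'E'
from h import *
# box frame
obs=[((-65,85,145),(154,98)),((65,85,145),(524,100)),((-65,-85,145),(148,540)),((-79,88,145),(113,88)),((65,-85,145),(471,541))]
P=np.array([o[0] for o in obs])/1000.; U=np.array([o[1] for o in obs])/2.857+np.array([250,90])
def f(p,n=5):
    M=R.from_euler("z",p[2]).as_matrix()
    return (proj("w2",P@M.T+np.r_[p[:2],0])-U)[:n].ravel()
s=least_squares(lambda p:f(p)[:8],[0.6,0.03,0.0])
print(np.round(s.x,4),np.round(f(s.x),1))
M=R.from_euler("z",s.x[2]).as_matrix()
pin=M@np.array([-.079,.088,.045])+np.r_[s.x[:2],0]; print("pin",pin)
kc=M@np.array([-.049,.068,.161])+np.r_[s.x[:2],0]; print("keeper axis",kc,(proj("w2",kc)-[250,90])*2.857)
np.save("box.npy",np.r_[s.x])
for a,b in [((163,168),(212,196)),((175,140),(235,170))]: pass
E
python3 fitbox.py
```

```text
[0.6184 0.004  0.0019] [-0.2 -0.1  0.8 -0.6 -0.6  0.5 -0.   0.3  0.7 -0.6]
pin [0.5392183 0.091871  0.045    ]
keeper axis [0.56925604 0.07192772 0.161     ] [[203.75260766 151.46667517]]
```

```bash
cat > g1.py <<'E'
from h import *
p=np.load("leaf.npy"); p[4]=0.516
M=R.from_euler("ZY",[p[3],-p[4]]).as_matrix(); t=p[:3]
Rt=np.c_[M[:,1],M[:,0],-M[:,2]]; o=R.from_matrix(Rt).as_rotvec()
L=lambda v: M@(np.array(v)/1000.)+t
g=L((0,-86,122)); pre=L((0,-86,122+75))
print(g,pre)
for x in (pre,g): 
    q=ik(x,o); print(None if q is None else np.round(q,2))
robot.movep(pre,o); s=st()
snap("wrist","w3")
E
python3 g1.py
```

```text
[ 0.52494695 -0.28286825  0.16190631] [ 0.48876386 -0.2906259   0.22714129]
[ 0.87  0.23 -0.2   2.07 -0.64  0.61  1.38]
[ 1.    0.4  -0.44  2.06 -0.53  0.41  1.29]
t5.78 tcp [ 0.4894 -0.2902  0.2274] F [-0.5 -0.4  0.1] w 0.0858 q [ 0.87  0.23 -0.2   2.07 -0.64  0.61  1.38]
```

View pics/w3.png

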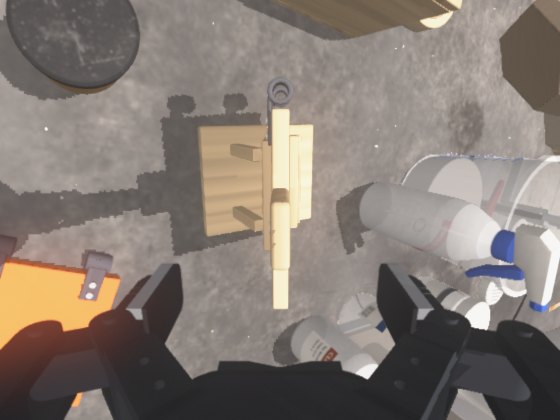

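```bash
cat > g2.py <<'E'
from g1 import *
E
sed -i '/^print(g/,$d' g1.py
cat > g2.py <<'E'
from g1 import *
st()
robot.movel(g,o,max_speed=0.12,max_force=15); st()
robot.set_gripper(0.0); s=st()
r=robot.movel(g+M[:,2]*0.06,o,max_speed=0.06); st()
snap("wrist","w4"); snap("side","s4")
E
python3 g2.py
```

```text
t5.83 tcp [ 0.4896 -0.2899  0.2275] F [-0.6  1.1 -0.6] w 0.0857 q [ 0.87  0.23 -0.2   2.07 -0.64  0.61  1.38]
t6.61 tcp [ 0.5251 -0.283   0.1623] F [-0.2 -1.   0.2] w 0.0855 q [ 0.84  0.37 -0.25  2.07 -0.7   0.45  1.44]
t7.28 tcp [ 0.5256 -0.2829  0.1626] F [0.  0.3 3.5] w 0.0112 q [ 0.84  0.37 -0.25  2.07 -0.7   0.45  1.44]
t8.43 tcp [ 0.4961 -0.2893  0.2143] F [2.3 0.8 1. ] w 0.0113 q [ 0.86  0.26 -0.21  2.07 -0.65  0.58  1.39]
```

View pics/w4.png

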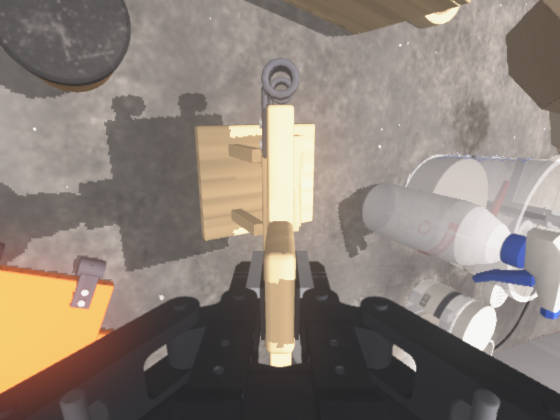

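View pics/s4.png

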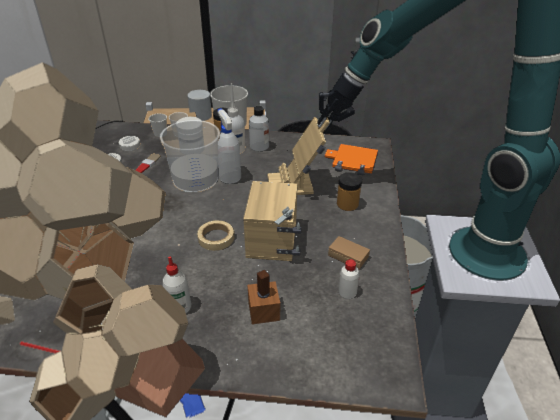

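```bash
cat > c1.py <<'E'
from h import *
s=st(); tp=s["tool_pos"]
robot.movel(np.array([0.47,-0.28,0.34]),max_speed=0.25); st()
bx=np.load("box.npy"); o=rv(90+np.degrees(bx[2]))
q=ik((0.47,0.006,0.34),o); print(np.round(q,2))
robot.movep((0.475,0.006,0.34),o); st()
robot.movel((0.485,0.006,0.205),o,max_speed=0.15); st()
snap("wrist","w5"); snap("side","s5")
E
python3 c1.py
```

```text
t8.53 tcp [ 0.4962 -0.2893  0.2142] F [ 1.7 -0.2  1.1] w 0.0113 q [ 0.86  0.26 -0.21  2.07 -0.65  0.58  1.39]
t9.19 tcp [ 0.4688 -0.2796  0.3379] F [ 0.5 -0.3 -2.5] w 0.0109 q [ 0.86  0.06 -0.16  1.99 -0.53  0.84  1.22]
[ 0.5   0.1  -0.62  1.86  0.06  1.2  -0.14]
t10.43 tcp [0.4747 0.005  0.3389] F [ 0.2  0.1 -1.9] w 0.0111 q [ 0.5   0.12 -0.62  1.85  0.07  1.2  -0.14]
t11.47 tcp [0.4856 0.006  0.2058] F [ 0.4  0.2 -1.7] w 0.0111 q [ 0.43  0.29 -0.6   1.99  0.2   0.92 -0.26]
```

View pics/w5.png

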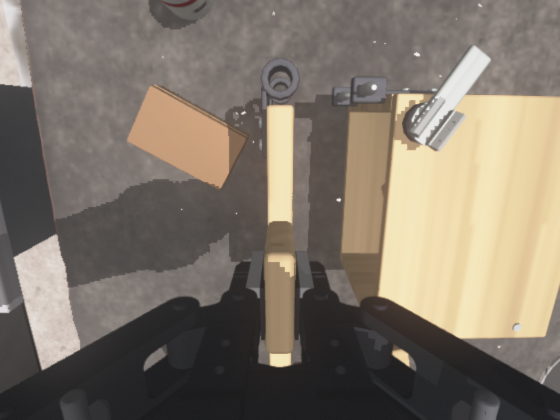

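Run:
```python
from h import *
zoom("w5",30,180,220,400); zoom("s5",150,300,220,380)
```

```text
zoom 4.0
zoom 4.0
```

View pics/w5_z.png

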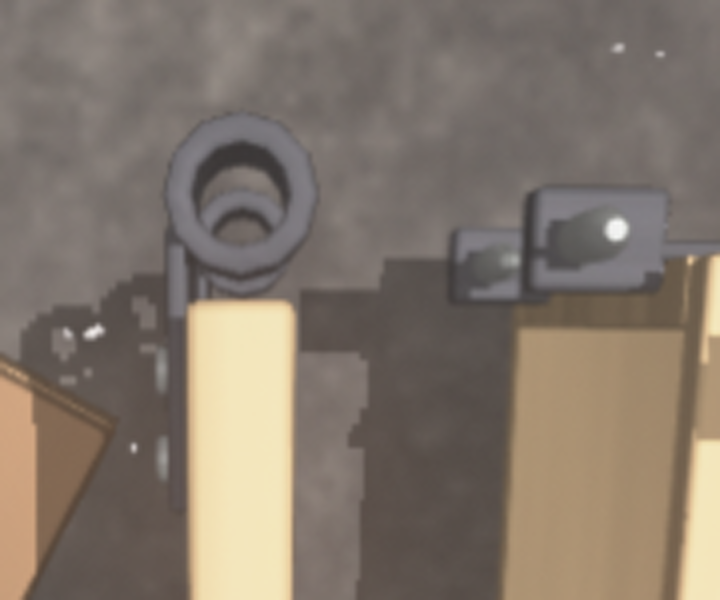

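View pics/s5_z.png

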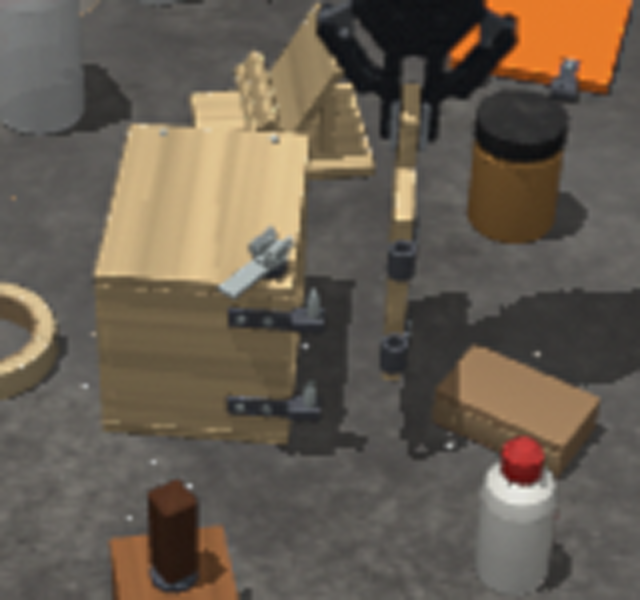

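Run:
```python
from h import *
s=telemetry.read_state(); T=R.from_rotvec(s["tcp_rot"]).as_matrix(); print(s["tool_pos"],np.round(T,4).tolist())
pin=np.array([.5392,.0919,.145])
Z=lambda P:(proj("w5",P)-[220,30])*4
print("pin top pred",Z(pin),"seen 616,229 ->", at_z("w5",(616/4+220,229/4+30),.145))
box=np.load("box.npy");Mb=R.from_euler("z",box[2]).as_matrix()
for c in [(-65,85,145),(-65,-85,145),(-87,96,125),(-87,80,125)]: print(c,Z(Mb@(np.array(c)/1000)+np.r_[box[:2],0]))
def tool(v): return s["tool_pos"]+T@(np.array(v)/1000.)
for z in (102,22): print("knuckle",z,Z(tool((86,0,122-z))), Z(tool((86+9,0,122-z))),Z(tool((86-9,0,122-z))),Z(tool((86,9,122-z))),Z(tool((86,-9,122-z))))
print("panel top corners",Z(tool((74,6,7))),Z(tool((74,-6,7))))
```

```text
[0.48564234 0.00598332 0.20596272] [[-0.0017, 1.0, 0.002], [1.0, 0.0017, -0.0003], [-0.0003, 0.002, -1.0]]
pin top pred [[615.10013409 229.85467345]] seen 616,229 -> [0.53932251 0.092019   0.145     ]
(-65, 85, 145) [[709.02500792 252.62572941]]
(-65, -85, 145) [[ 615.25683818 1243.05447996]]
(-87, 96, 125) [[533.72909598 186.06696432]]
(-87, 80, 125) [[528.07657299 291.53763444]]
knuckle 102 [[247.41987961 198.34186559]] [[247.65077235 114.2446783 ]] [[247.19285248 280.15296675]] [[325.79381741 198.50298766]] [[169.0483174  198.31106253]]
knuckle 22 [[244.7728238 244.8908784]] [[244.90054472 189.72790994]] [[244.64671061 299.03506474]] [[296.79417419 244.97894907]] [[192.75339406 244.85492115]]
panel top corners [[303.51862147 304.38629384]] [[192.04856718 304.24438882]]
```

```bash
cat >> h.py <<'E'
def goto(p,o,max_speed=0.1,max_force=None,fix=True):
    p=np.array(p,float); r=robot.movel(p,o,max_speed=max_speed,max_force=max_force)
    if fix and not r:
        e=p-telemetry.read_state()["tool_pos"]
        if np.linalg.norm(e)>0.0004: r=robot.movel(p+e,o,max_speed=0.05,max_force=max_force)
    return r
E
python3 - <<'E'
from h import *
bx=np.load("box.npy"); o=rv(90+np.degrees(bx[2]))
goto((0.5399,0.006,0.201),o,0.08); st()
snap("wrist","w6"); snap("side","s6"); zoom("w6",30,180,220,400); zoom("s6",150,300,220,380)
E
```

```text
t12.67 tcp [0.5402 0.0058 0.2014] F [-0.4 -0.3 -2.1] w 0.0115 q [ 0.39  0.39 -0.57  1.87  0.25  0.95 -0.29]
zoom 4.0
zoom 4.0
```

View pics/w6_z.png

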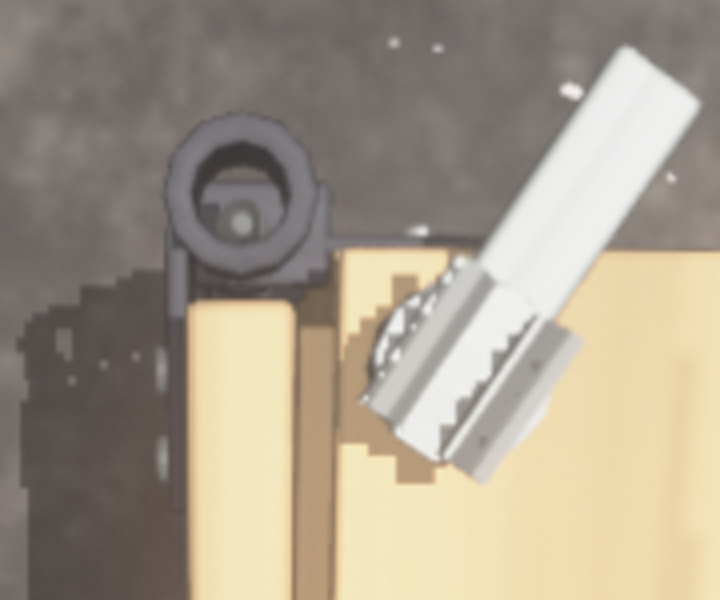

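View pics/s6_z.png

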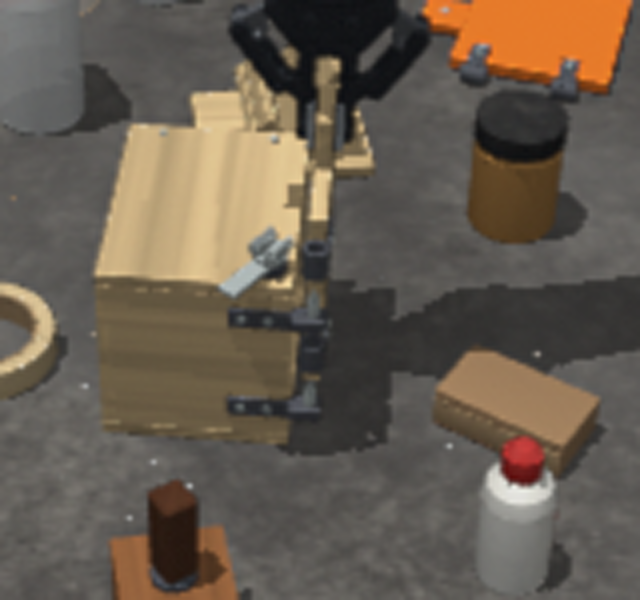

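Run:
```python
from h import *
bx=np.load("box.npy"); o=rv(90+np.degrees(bx[2]))
p=telemetry.read_state()["tool_pos"]
print(robot.movel((0.5399,0.006,0.175),o,max_speed=0.05,max_force=10)); st()
print(robot.movel((0.5399,0.006,0.161),o,max_speed=0.025,max_force=8)); st()
snap("wrist","w7"); snap("side","s7"); zoom("w7",30,180,220,400); zoom("s7",150,300,220,380)
```

```text
False
t13.44 tcp [0.54   0.0061 0.1749] F [ 0.   0.  -1.3] w 0.0113 q [ 0.38  0.42 -0.56  1.9   0.28  0.9  -0.31]
True
t13.88 tcp [0.5402 0.0055 0.1652] F [-0.   0.1  3.3] w 0.0113 q [ 0.37  0.43 -0.55  1.9   0.29  0.88 -0.32]
zoom 4.0
zoom 4.0
```

View pics/w7_z.png

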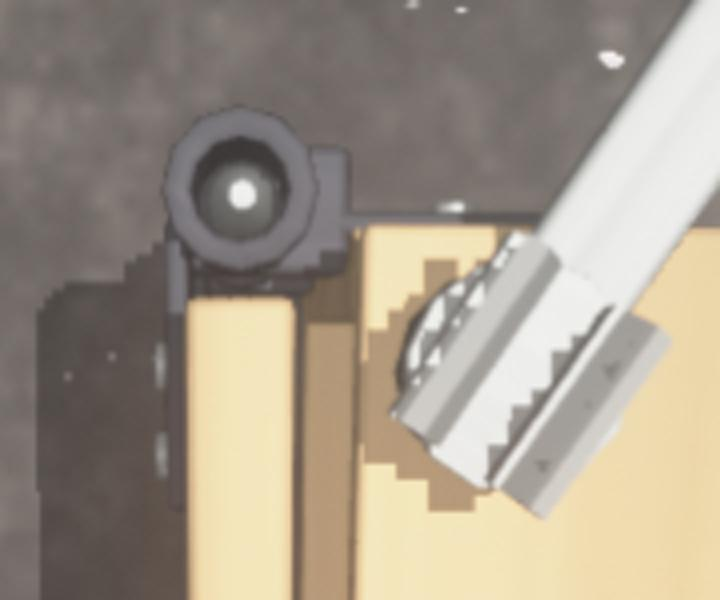

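View pics/s7_z.png

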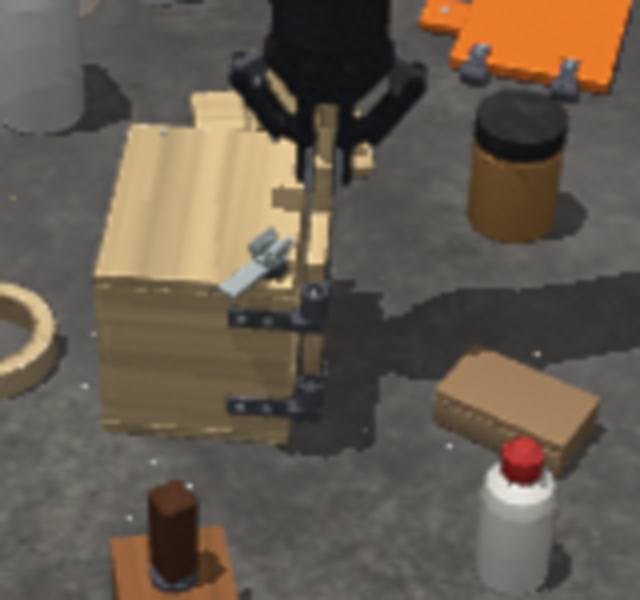

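Run:
```python
from h import *
bx=np.load("box.npy"); o=rv(90+np.degrees(bx[2]))
robot.set_gripper(0.05); st()
p=telemetry.read_state()["tool_pos"]
robot.movel((p[0],p[1],0.30),o,max_speed=0.15); st()
snap("wrist","w8"); snap("side","s8"); snap("scene","c8"); zoom("s8",150,300,220,380); zoom("w8",0,420,0,560)
```

```text
t14.44 tcp [0.5392 0.0055 0.1644] F [ 0.4 -0.4 -0.1] w 0.0499 q [ 0.37  0.43 -0.55  1.9   0.29  0.88 -0.32]
t15.49 tcp [0.5386 0.0053 0.299 ] F [ 0.1  0.7 -0.3] w 0.0502 q [ 0.43  0.28 -0.6   1.77  0.17  1.15 -0.22]
zoom 4.0
zoom 1.4285714285714286
```

View pics/w8_z.png

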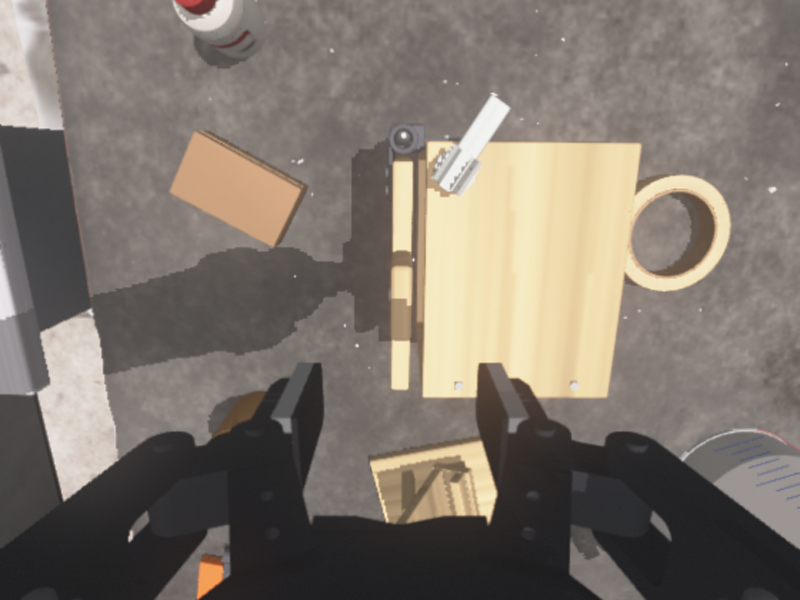

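View pics/s8_z.png

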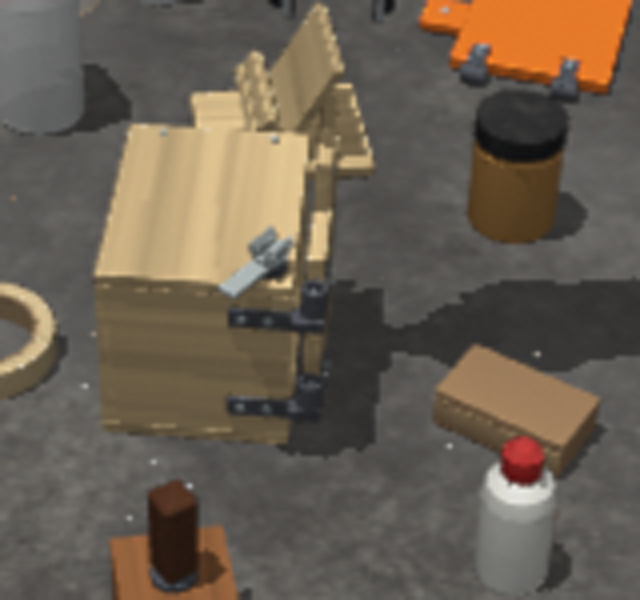

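Run:
```python
from h import *
robot.movep((0.60,0.26,0.33),rv(90)); st()
snap("wrist","w9"); zoom("w9",0,420,0,560)
for a in (30,45,60,90,135,150,180,200,225): 
    q=ik((0.569,0.072,0.25),rv(a)); print(a,None if q is None else np.round(q,2))
```

```text
t16.67 tcp [0.6005 0.258  0.3295] F [ 0.9 -0.4 -0.3] w 0.0498 q [ 0.    0.49 -0.67  1.44  0.31  1.31 -0.69]
zoom 1.4285714285714286
30 [ 0.18  0.37 -0.46  1.75  0.18  1.07 -1.39]
45 [ 0.22  0.38 -0.51  1.75  0.21  1.07 -1.15]
60 [ 0.26  0.39 -0.56  1.75  0.23  1.08 -0.9 ]
90 [ 0.33  0.41 -0.66  1.74  0.28  1.09 -0.42]
135 [ 0.44  0.45 -0.82  1.74  0.36  1.11  0.3 ]
150 [ 0.48  0.47 -0.87  1.73  0.4   1.12  0.53]
180 [ 0.55  0.52 -0.98  1.73  0.47  1.15  1.  ]
200 [ 0.59  0.56 -1.06  1.73  0.53  1.17  1.3 ]
225 [ 0.64  0.61 -1.16  1.73  0.6   1.21  1.68]
```

View pics/w9_z.png

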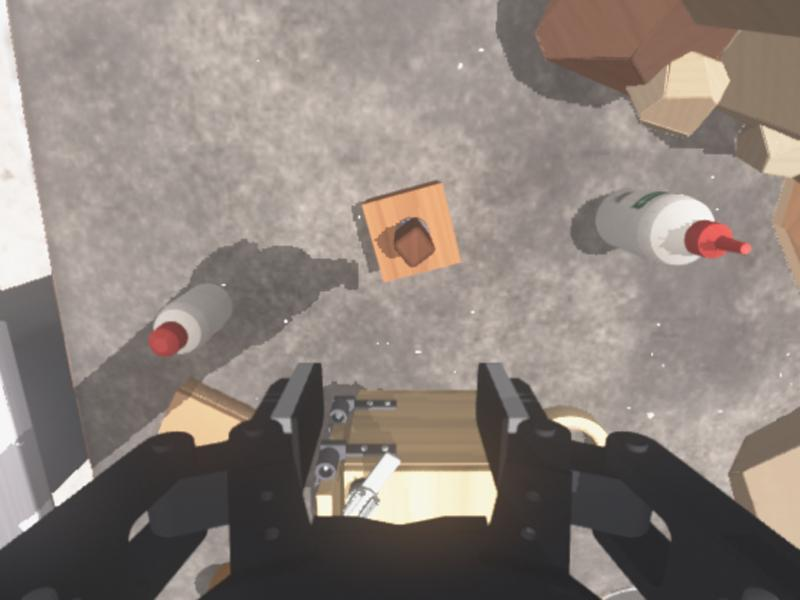

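Run:
```python
from h import *
zoom("w9",110,210,230,340)
```

```text
zoom 6.0
```

View pics/w9_z.png

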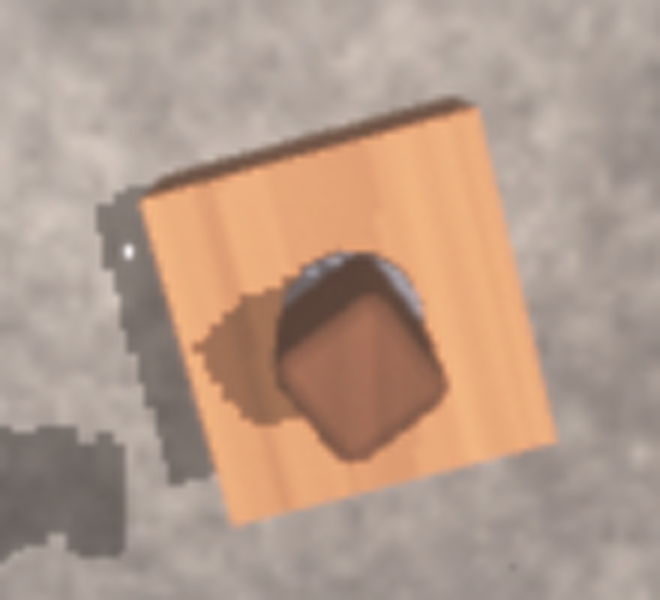

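```bash
cat > fitdrv.py <<'E'
from h import *
k=lambda u:np.array(u)/6.+np.array([230,110])
W=[at_z("w9",k(u),.066) for u in [(140,200),(480,105),(556,438),(234,524)]]
B=np.mean(W,0); print("block c",B, [np.degrees(np.arctan2(*(W[j]-W[i])[[1,0]])) for i,j in [(0,1),(3,2),(3,0),(2,1)]],[np.linalg.norm(W[j]-W[i]) for i,j in [(0,1),(3,2),(3,0),(2,1)]])
H=[at_z("w9",k(u),.136) for u in [(372,293),(447,383),(355,461),(276,365)]]
print("handle c",np.mean(H,0),[np.degrees(np.arctan2(*(H[j]-H[i])[[1,0]]))%90 for i,j in [(0,1),(1,2),(2,3),(3,0)]],[np.linalg.norm(H[j]-H[i]) for i,j in [(0,1),(1,2),(2,3),(3,0)]])
# keeper: w6
k6=lambda u:np.array(u)/4.+np.array([220,30])
for a,b,z in [((480,265),(625,48),.161),((555,320),(698,103),.161),((365,402),(480,268),.17),((472,480),(580,345),.17),((420,450),(535,305),.161)]:
    A=at_z("w6",k6(a),z);Bb=at_z("w6",k6(b),z); print(A,Bb,np.degrees(np.arctan2(*(Bb-A)[[1,0]])))
E
python3 fitdrv.py
```

```text
block c [0.61066547 0.26983273 0.066     ] [np.float64(15.291648375111114), np.float64(15.321990229062243), np.float64(105.2135124838313), np.float64(104.47726573304988)] [np.float64(0.07044830327436247), np.float64(0.06955399826509259), np.float64(0.06963248633659293), np.float64(0.06960261893157701)]
handle c [0.61056075 0.27056053 0.136     ] [np.float64(40.15810884351186), np.float64(41.05150181070286), np.float64(39.08106560856524), np.float64(36.995397820701)] [np.float64(0.020056827617033254), np.float64(0.020681299378555614), np.float64(0.0215033796841141), np.float64(0.020305517330290488)]
[0.57072437 0.0856379  0.161     ] [0.58784229 0.11203743 0.161     ] 57.039915014455985
[0.58102986 0.07876103 0.161     ] [0.59769726 0.10568012 0.161     ] 58.23558373551144
[0.55528572 0.068408   0.17      ] [0.56918312 0.08482844 0.17      ] 49.7571634871762
[0.5694635  0.05858813 0.17      ] [0.58233597 0.07562485 0.17      ] 52.92632478316526
[0.56376997 0.06166169 0.161     ] [0.57825591 0.08065005 0.161     ] 52.660530188385316
```

Run:
```python
from h import *
o=rv(129.5); c=(0.6106,0.2702)
print([np.round(ik((*c,z),o),2) for z in (.2,.092)])
robot.set_gripper(0.085)
robot.movep((*c,0.20),o); st()
goto((*c,0.0925),o,0.12,max_force=15); st()
robot.set_gripper(0.0); st()
robot.movel((*c,0.25),o,max_speed=0.12); st()
snap("wrist","w10"); snap("side","s10"); snap("scene","c10")
zoom("side" if 0 else "s10",180,330,200,360); zoom("c10",140,290,150,350)
```

```text
[array([ 0.03,  0.66, -0.75,  1.55,  0.48,  1.13, -0.13]), array([-0.01,  0.77, -0.68,  1.62,  0.56,  0.96, -0.19])]
t17.75 tcp [0.611  0.2705 0.2006] F [-0.1 -0.  -0.1] w 0.0851 q [ 0.03  0.66 -0.75  1.55  0.48  1.13 -0.14]
t19.05 tcp [0.6103 0.2698 0.0921] F [ 0.6 -0.9  1.4] w 0.0849 q [-0.01  0.77 -0.68  1.62  0.57  0.96 -0.2 ]
t19.63 tcp [0.6101 0.2698 0.0917] F [-0.5  0.   1.1] w 0.0233 q [-0.01  0.77 -0.68  1.62  0.57  0.96 -0.2 ]
t21.10 tcp [0.6103 0.2699 0.249 ] F [-0.3  0.1 -0.9] w 0.0232 q [ 0.05  0.62 -0.78  1.5   0.45  1.21 -0.11]
zoom 4.0
zoom 4.0
```

View pics/s10_z.png

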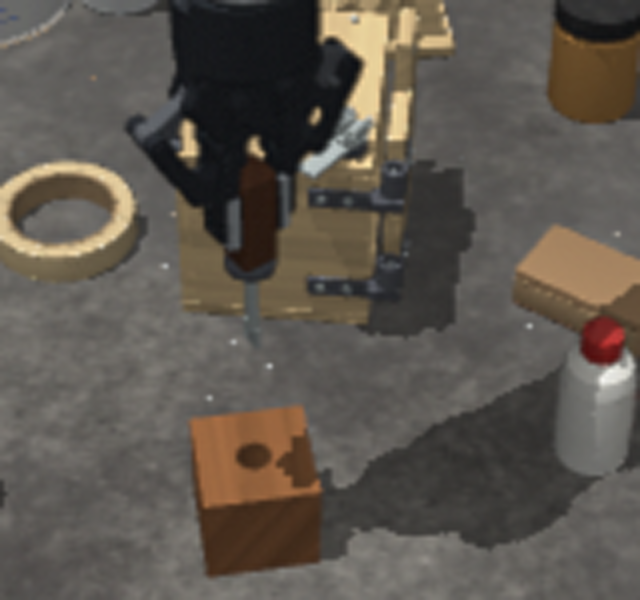

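View pics/c10_z.png

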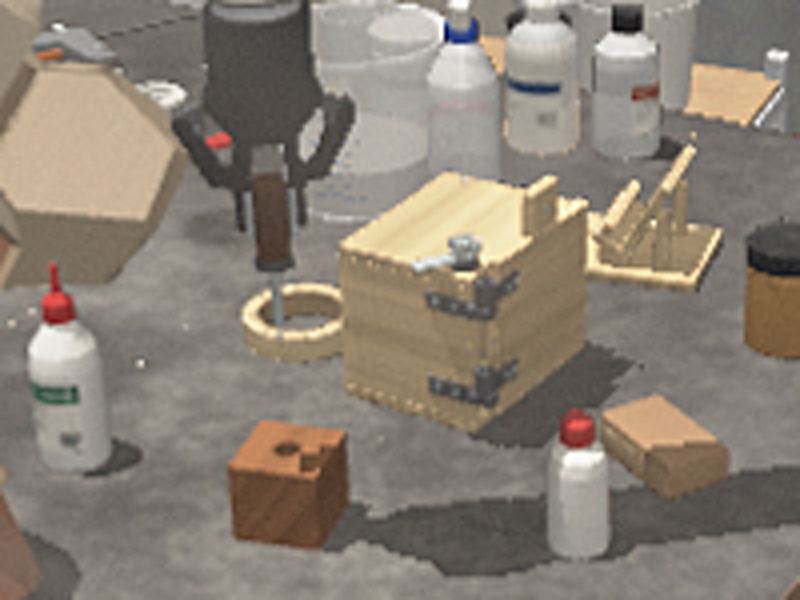

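View pics/w10.png

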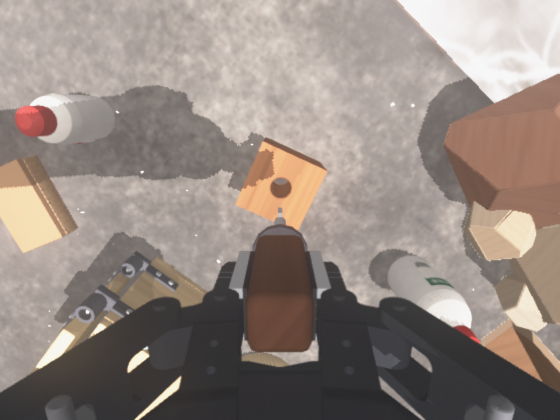

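Run:
```python
from h import *
zoom("w10",170,260,220,340)
a=cv2.imread("pics/c10.png")[200:235,205:235]; b=cv2.imread("pics/s10.png")[240:275,245:280]
cv2.imwrite("pics/bl.png",np.hstack([cv2.resize(a,(400,460),interpolation=cv2.INTER_CUBIC),cv2.resize(b,(400,460),interpolation=cv2.INTER_CUBIC)]))
```

```text
zoom 6.666666666666667
```

View pics/w10_z.png

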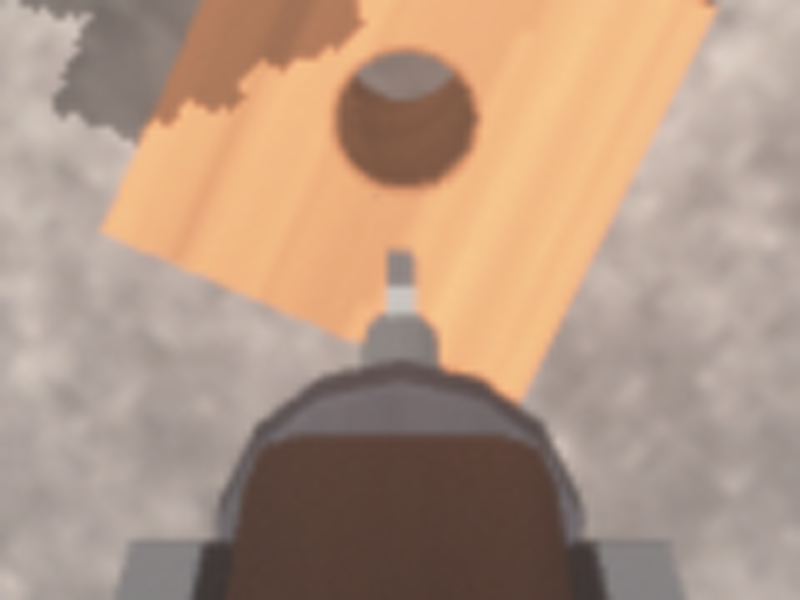

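View pics/bl.png

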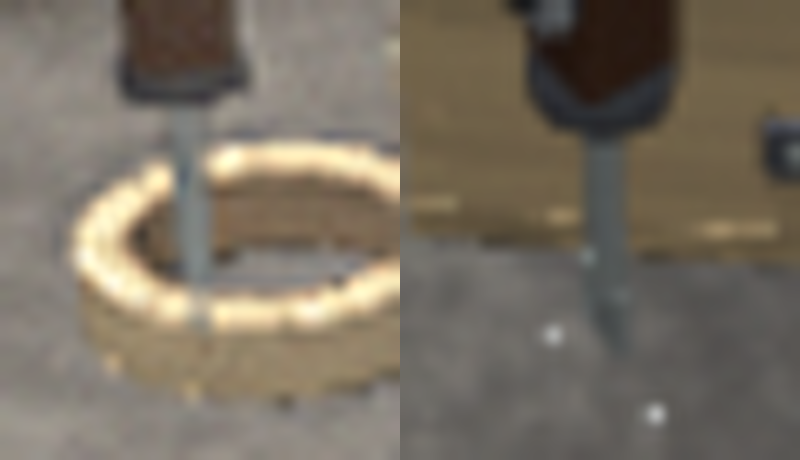

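Run:
```python
from h import *
zoom("w7",80,165,310,400)
print((proj("w7",[[.5693,.0719,.161],[.5693,.0719,.17]])-[310,80])*600/85)
print((proj("w10",np.array([[0,0,0]])+ (lambda s:s)(np.zeros(3))))) if 0 else None
```

```text
zoom 7.0588235294117645
[[281.2191322  315.25036053]
 [313.36748849 320.22507348]]
```

View pics/w7_z.png

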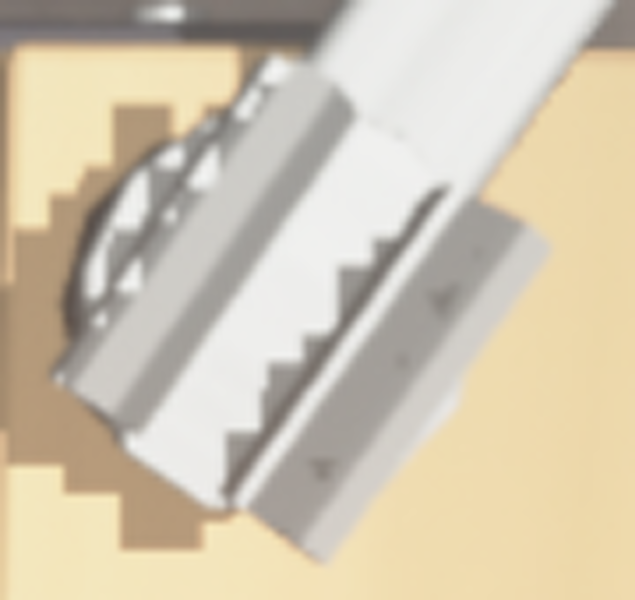

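Run:
```python
from h import *
k=lambda u:np.array(u)*85/600+np.array([310,80])
for a,b,z in [((130,430),(350,112),.166),((240,500),(465,200),.166),((58,375),(270,60),.17),((325,560),(548,250),.17),((225,495),(440,188),.161),((340,30),(352,0),.161)]:
    A=at_z("w7",k(a),z);B=at_z("w7",k(b),z); print(np.round(A,4),np.round(B,4),np.degrees(np.arctan2(*(B-A)[[1,0]])),np.round((A+B)/2,4))
for a in (56,60): print(np.round(ik((.5693,.0719,.27),rv(a)),2),np.round(ik((.5693,.0719,.247),rv(a+112)),2))
```

```text
[0.5596 0.0654 0.166 ] [0.5716 0.0835 0.166 ] 56.56972705486773 [0.5656 0.0744 0.166 ]
[0.5664 0.0613 0.166 ] [0.5786 0.0786 0.166 ] 54.945436324731446 [0.5725 0.07   0.166 ]
[0.5548 0.0688 0.17  ] [0.566 0.086 0.17 ] 56.866227585865516 [0.5604 0.0774 0.17  ]
[0.5708 0.0582 0.17  ] [0.5824 0.0759 0.17  ] 56.68268303197926 [0.5766 0.067  0.17  ]
[0.5664 0.061  0.161 ] [0.5784 0.0794 0.161 ] 56.82404861725091 [0.5724 0.0702 0.161 ]
[0.5719 0.0883 0.161 ] [0.5725 0.09   0.161 ] 70.16622175033463 [0.5722 0.0892 0.161 ]
[ 0.25  0.36 -0.55  1.72  0.21  1.11 -0.96] [ 0.54  0.52 -0.97  1.73  0.46  1.14  0.79]
[ 0.27  0.37 -0.57  1.72  0.22  1.12 -0.89] [ 0.55  0.52 -0.99  1.73  0.48  1.15  0.85]
```

Run:
```python
from h import *
s=telemetry.read_state(); T=R.from_rotvec(s["tcp_rot"]).as_matrix()
for v in [(7,0,86),(7,1.5,86),(7,-1.5,86),(4,0,72),(15,0,26)]: print(v,(proj("w10",s["tool_pos"]+T@np.array(v)/1000)-[220,170])*6.667)
o=rv(56.7)
robot.movel((.61,.27,.30),max_speed=0.25)
robot.movep((.569,.072,.29),o); st()
goto((.569,.072,.268),o,0.1); st()
snap("wrist","w11"); snap("side","s11"); snap("scene","c11")
zoom("w11",130,270,190,370); zoom("s11",170,270,230,330)
```

```text
(7, 0, 86) [[404.34111226 249.32183858]]
(7, 1.5, 86) [[418.3376573  249.33875316]]
(7, -1.5, 86) [[390.34463728 249.30496262]]
(4, 0, 72) [[404.62511532 315.16009969]]
(15, 0, 26) [[406.398221   356.10123173]]
t22.43 tcp [0.5688 0.0732 0.2895] F [-0.8 -0.2 -0.9] w 0.0231 q [ 0.27  0.35 -0.57  1.7   0.2   1.15 -0.94]
t23.05 tcp [0.5697 0.0709 0.2694] F [ 0.1  0.4 -1.3] w 0.0234 q [ 0.26  0.37 -0.56  1.72  0.21  1.11 -0.95]
zoom 4.285714285714286
zoom 6.0
```

View pics/w11_z.png

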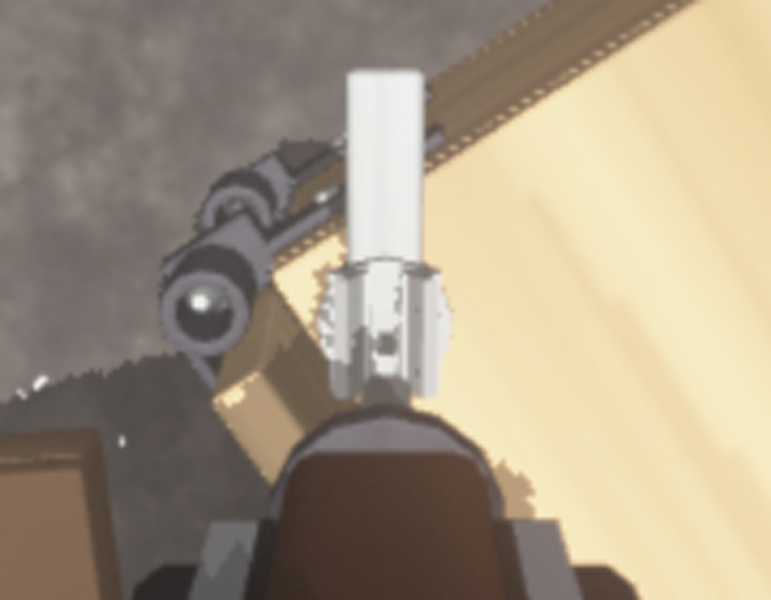

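View pics/s11_z.png

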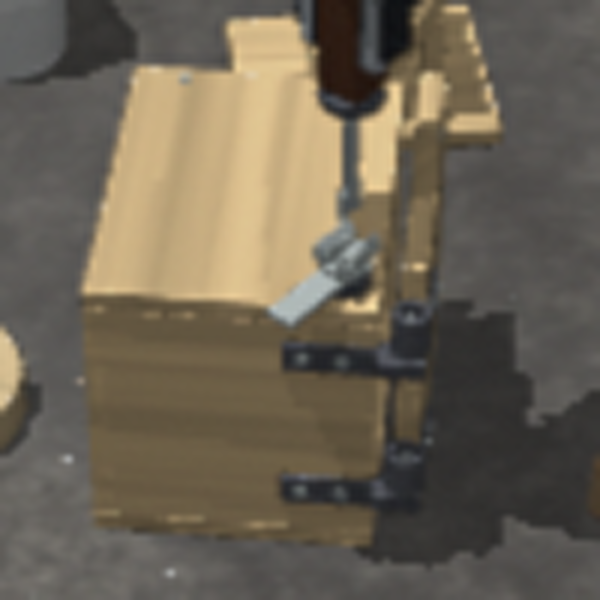

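Run:
```python
from h import *
o=rv(56.7)
r=robot.movel((.5695,.0712,.255),o,max_speed=0.06,max_force=12); print(r); st()
if not r:
    r=robot.movel((.5695,.0712,.2435),o,max_speed=0.025,max_force=8); print(r); s=st(); print(s["ft_torque"])
snap("wrist","w12"); snap("side","s12"); snap("scene","c12")
zoom("w12",130,270,190,370); zoom("s12",170,270,230,330)
```

```text
False
t23.58 tcp [0.5691 0.0711 0.2543] F [-0.   0.3 -0.9] w 0.0235 q [ 0.26  0.38 -0.56  1.74  0.22  1.09 -0.96]
True
t23.99 tcp [0.5698 0.0713 0.2464] F [-1.5 -1.1  5.1] w 0.0229 q [ 0.26  0.39 -0.56  1.75  0.23  1.07 -0.96]
[-0.07086165  0.38160941 -0.00294912]
zoom 4.285714285714286
zoom 6.0
```

View pics/w12_z.png

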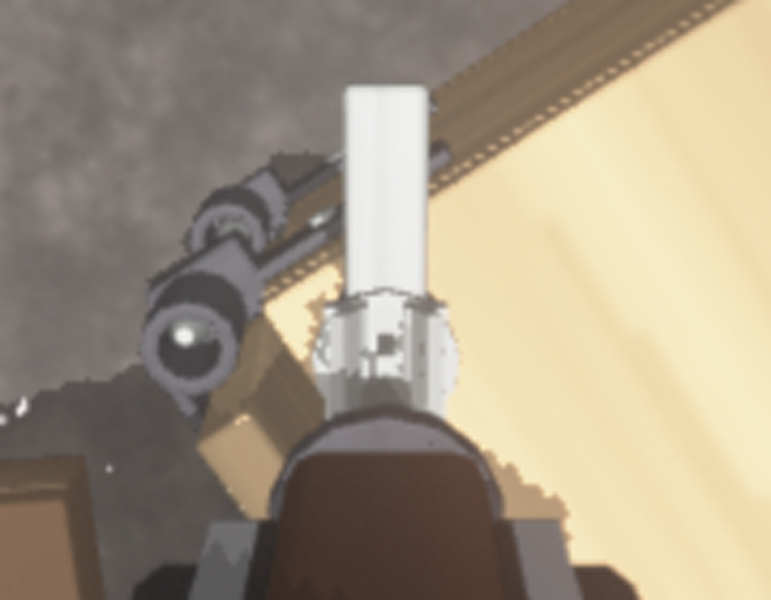

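View pics/s12_z.png

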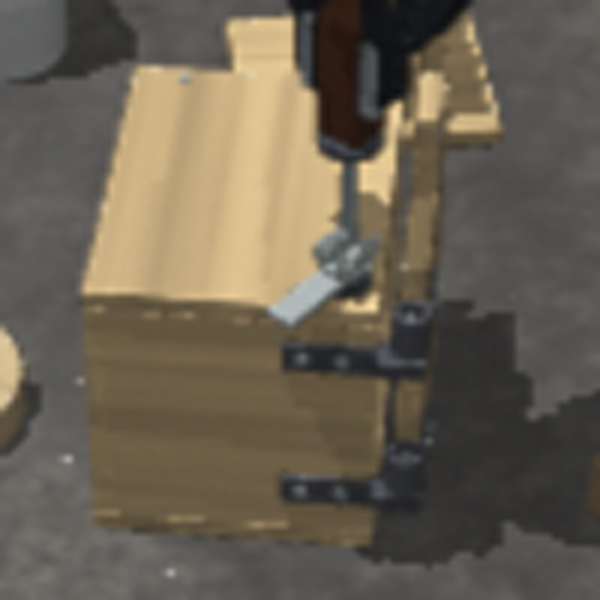

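Run:
```python
from h import *
c=np.array([.5693,.0717,.2467])
for a in (66,76):
    robot.movel(c,rv(a)); s=st(); print(a,np.round(s["ft_torque"],2))
snap("wrist","w13"); snap("side","s13"); zoom("w13",130,270,190,370); zoom("s13",170,270,230,330)
```

```text
t24.45 tcp [0.5693 0.0717 0.2466] F [0.2 1.3 0.4] w 0.0235 q [ 0.28  0.4  -0.59  1.75  0.25  1.07 -0.82]
66 [ 0.06 -0.    0.02]
t24.77 tcp [0.5696 0.0716 0.2466] F [ 1.8  0.5 -0.6] w 0.0234 q [ 0.31  0.4  -0.62  1.75  0.26  1.08 -0.66]
76 [-0.01 -0.38 -0.02]
zoom 4.285714285714286
zoom 6.0
```

View pics/w13_z.png

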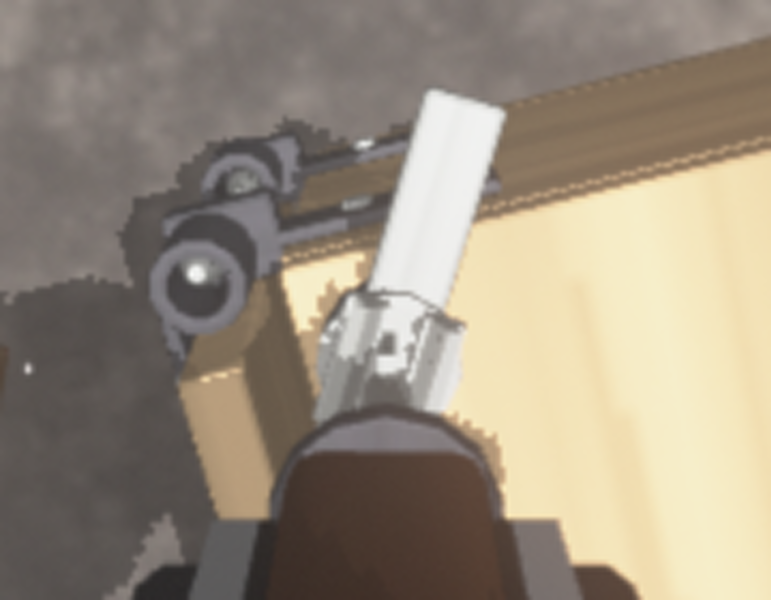

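Run:
```python
from h import *
c=np.array([.5693,.0717,.2467])
for a in (88,100,112,124,134,144,150,156):
    robot.movel(c,rv(a)); s=st(); print(a,np.round(s["ft_torque"],2))
    if abs(s["ft_torque"][2])>0.5: break
snap("wrist","w14"); snap("side","s14"); zoom("w14",130,270,190,370); zoom("s14",170,270,230,330)
```

```text
t25.23 tcp [0.5696 0.0715 0.2467] F [ 2.   0.1 -1.1] w 0.0233 q [ 0.34  0.41 -0.67  1.74  0.29  1.08 -0.46]
88 [-0.09 -0.72 -0.04]
t25.59 tcp [0.5696 0.0715 0.2467] F [ 3.1 -0.2 -1.9] w 0.0234 q [ 0.37  0.43 -0.71  1.74  0.31  1.09 -0.27]
100 [-0.12 -0.9  -0.04]
t25.95 tcp [0.5696 0.0715 0.2467] F [ 3.8 -0.6 -1.9] w 0.0237 q [ 0.4   0.44 -0.76  1.74  0.33  1.09 -0.09]
112 [-0.18 -1.14 -0.05]
t26.31 tcp [0.5696 0.0715 0.2468] F [ 4.4  0.3 -2.3] w 0.0234 q [ 0.43  0.45 -0.8   1.74  0.36  1.1   0.1 ]
124 [-0.15 -1.34 -0.  ]
t26.63 tcp [0.5696 0.0715 0.2467] F [ 5.  -0.9 -3.3] w 0.0231 q [ 0.46  0.47 -0.84  1.74  0.38  1.11  0.26]
134 [-0.19 -1.51 -0.05]
t26.96 tcp [0.5696 0.0715 0.2468] F [ 4.8 -1.1 -3. ] w 0.0234 q [ 0.48  0.48 -0.88  1.74  0.41  1.12  0.42]
144 [-0.2  -1.55 -0.02]
t27.22 tcp [0.5697 0.0716 0.2468] F [ 5.1 -0.8 -2.7] w 0.0235 q [ 0.5   0.49 -0.9   1.74  0.42  1.12  0.51]
150 [-0.22 -1.57 -0.05]
t27.48 tcp [0.5697 0.0716 0.2468] F [ 4.9 -1.  -3. ] w 0.0235 q [ 0.51  0.5  -0.93  1.73  0.44  1.13  0.6 ]
156 [-0.16 -1.56  0.  ]
zoom 4.285714285714286
zoom 6.0
```

View pics/w14_z.png

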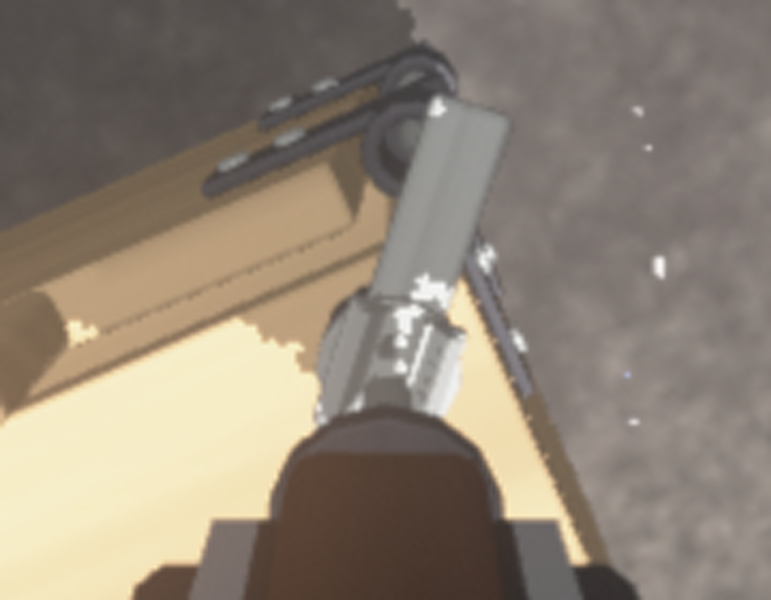

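View pics/s14_z.png

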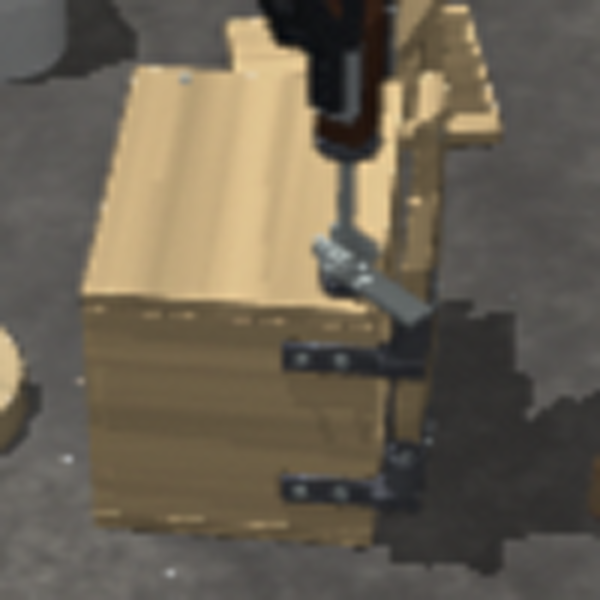

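Run:
```python
from h import *
c=np.array([.5693,.0717,.2467])
for a in (160,164,167,170):
    robot.movel(c,rv(a)); s=st(); print(a,np.round(s["ft_torque"],2))
    if abs(s["ft_torque"][2])>0.2: break
robot.hold(0.15)
snap("wrist","w15"); snap("side","s15"); zoom("w15",130,270,190,370); zoom("s15",170,270,230,330)
```

```text
t27.82 tcp [0.5697 0.0715 0.2468] F [ 5.3 -0.1 -3.5] w 0.0230 q [ 0.52  0.51 -0.94  1.73  0.45  1.13  0.66]
160 [-0.19 -1.57 -0.06]
t28.07 tcp [0.5697 0.0715 0.2468] F [ 6.1 -0.8 -3.3] w 0.0232 q [ 0.53  0.51 -0.96  1.73  0.46  1.14  0.72]
164 [-0.19 -1.5  -0.02]
t28.32 tcp [0.5697 0.0715 0.2468] F [ 5.7 -0.9 -3.2] w 0.0232 q [ 0.54  0.52 -0.97  1.73  0.47  1.14  0.77]
167 [-0.22 -1.64 -0.09]
t28.57 tcp [0.5697 0.0715 0.2468] F [ 4.7  0.2 -3.7] w 0.0235 q [ 0.54  0.52 -0.98  1.73  0.47  1.14  0.81]
170 [-0.17 -1.63 -0.2 ]
zoom 4.285714285714286
zoom 6.0
```

View pics/w15_z.png

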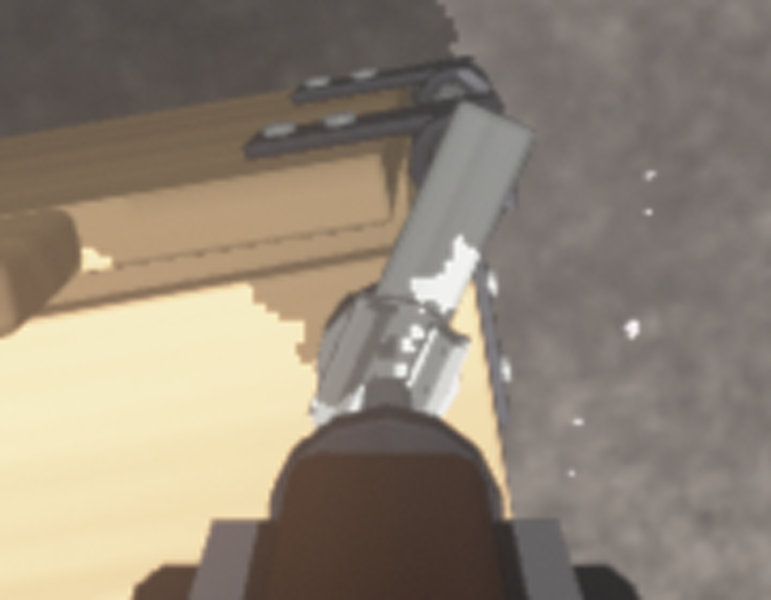

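Run:
```python
from h import *
c=np.array([.5693,.0717,.2467])
robot.movel(c,rv(158)); s=st(); print(np.round(s["ft_torque"],2))
robot.movel((.5693,.0717,.30),rv(158),max_speed=0.08); st()
snap("side","s16"); snap("scene","c16")
robot.movep((.6102,.2698,.30),rv(129.5)); st()
goto((.6102,.2698,.249),rv(129.5),0.12); st()
snap("wrist","w16"); zoom("w16",170,260,220,340); zoom("s16",170,270,230,330); zoom("c16",170,250,230,330)
```

```text
t29.18 tcp [0.5683 0.0725 0.2467] F [ 1.2  0.9 -0.8] w 0.0233 q [ 0.51  0.5  -0.93  1.74  0.44  1.13  0.64]
[ 0.32 -0.15 -0.03]
t30.00 tcp [0.5691 0.0714 0.2997] F [-0.4  0.  -0.9] w 0.0234 q [ 0.54  0.45 -0.97  1.67  0.39  1.23  0.67]
t30.93 tcp [0.6104 0.2687 0.2994] F [ 0.3 -0.5 -0.6] w 0.0231 q [ 0.06  0.58 -0.8   1.44  0.42  1.3  -0.08]
t31.75 tcp [0.6099 0.2708 0.2495] F [-0.6  0.3 -0.6] w 0.0234 q [ 0.05  0.62 -0.78  1.5   0.45  1.21 -0.11]
zoom 6.666666666666667
zoom 6.0
zoom 7.5
```

View pics/w16_z.png

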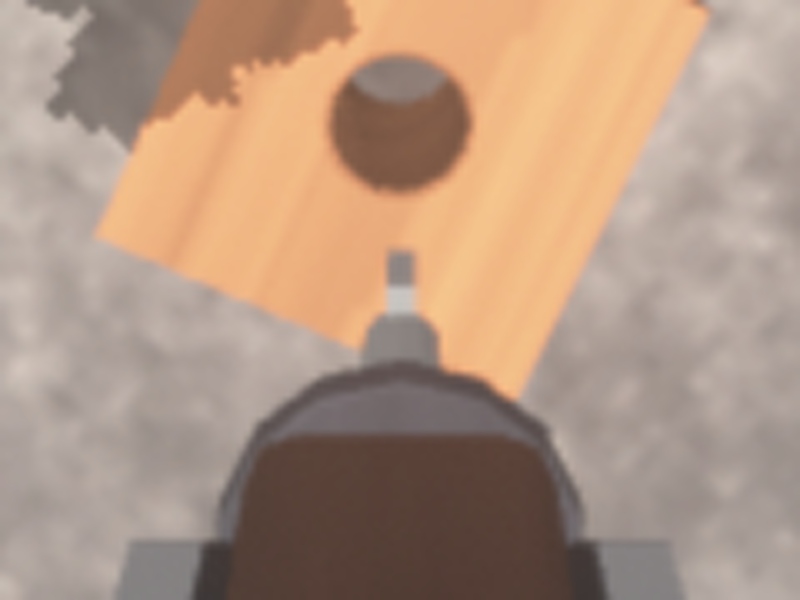

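View pics/s16_z.png

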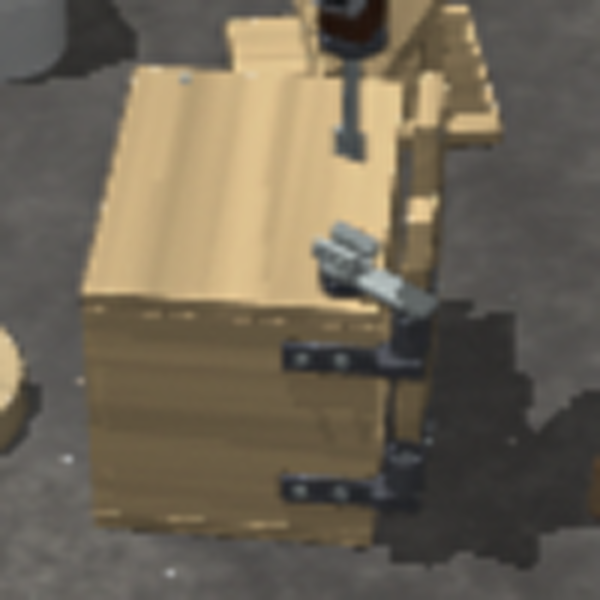

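View pics/c16_z.png

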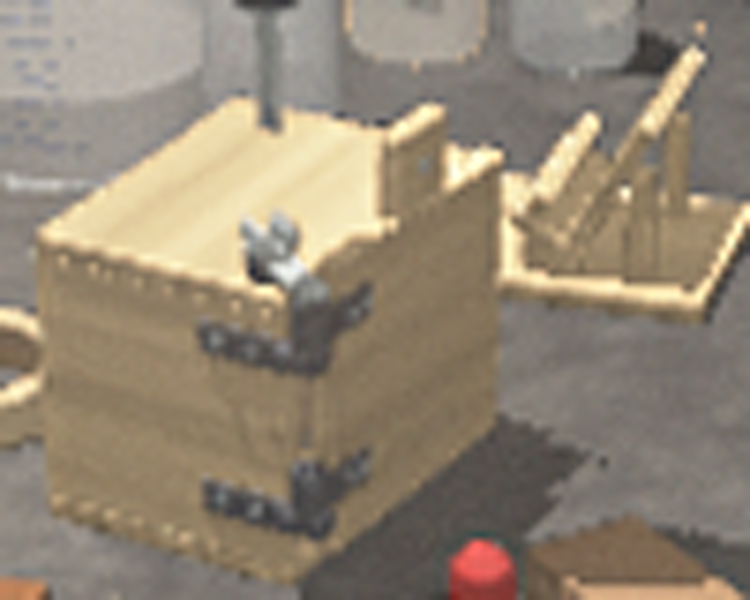

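Run:
```python
from h import *
for q in (1.2,1.3,1.4,1.5,1.571):
    a=np.radians(56.7)+q; t=np.array([.569,.072,.160])+.044*np.array([np.cos(a),np.sin(a),0]); n=.007*np.array([-np.sin(a),np.cos(a),0])
    print(q,(proj("s16",[t+n,t-n])-[230,170])@np.eye(2)*6)
p=(.6102,.2698)
robot.movel((*p,.15),rv(129.5),max_speed=0.12,max_force=12); s=st()
e=np.array(p)-s["tool_pos"][:2]
print(robot.movel((p[0]+e[0],p[1]+e[1],.110),rv(129.5),max_speed=0.08,max_force=8)); st()
```

```text
1.2 [[410.45124975 309.62562312]
 [382.28183425 320.29432744]]
1.3 [[418.01887181 305.10570008]
 [391.81314927 317.55151365]]
1.4 [[424.79345051 300.11992253]
 [400.82024178 314.20148778]]
1.5 [[430.7088038  294.72368703]
 [409.20901907 310.28274478]]
1.571 [[434.35604865 290.67552181]
 [414.74209154 307.179435  ]]
t32.77 tcp [0.6107 0.2703 0.1509] F [ 0.9  0.9 -0.8] w 0.0234 q [ 0.02  0.71 -0.73  1.58  0.53  1.05 -0.17]
False
t33.42 tcp [0.6097 0.2695 0.1098] F [ 0.2  0.5 -0.1] w 0.0235 q [ 0.01  0.75 -0.7   1.61  0.56  0.99 -0.19]
```

Run:
```python
from h import *
p=(.6102,.2698)
print(robot.movel((*p,.097),rv(129.5),max_speed=0.06,max_force=8)); st()
print(robot.movel((*p,.0905),rv(129.5),max_speed=0.02,max_force=6)); st()
snap("side","s17"); zoom("s17",180,330,200,360)
```

```text
False
t33.79 tcp [0.61   0.2696 0.0965] F [ 0.2  0.  -0.3] w 0.0235 q [-0.    0.77 -0.69  1.62  0.57  0.97 -0.2 ]
True
t34.13 tcp [0.6105 0.27   0.0916] F [-0.7 -0.1  4.7] w 0.0229 q [-0.    0.78 -0.69  1.62  0.58  0.96 -0.2 ]
zoom 4.0
```

View pics/s17_z.png

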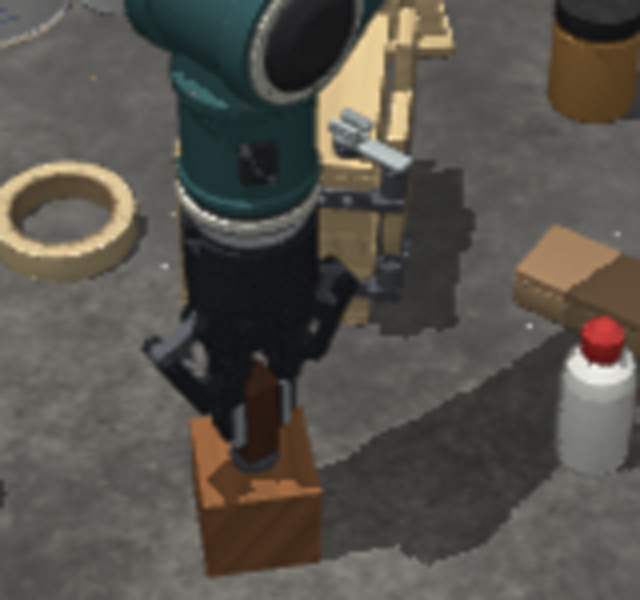

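Collar is resting on the block (contact at the pick height). Releasing, retreating, and doing the final check.

Run:
```python
from h import *
robot.set_gripper(0.07); s=st(); p=s["tool_pos"]
robot.movel((p[0],p[1],.22),rv(129.5),max_speed=0.12); st()
robot.movep((.55,.10,.36),rv(90)); st()
snap("wrist","w18"); zoom("w18",0,420,0,560)
robot.movep((.46,.06,.36),rv(90)); robot.hold(0.3)
snap("wrist","w19"); snap("side","s18"); snap("scene","c18"); zoom("s18",130,330,180,400); zoom("c18",140,290,170,370)
```

```text
t34.69 tcp [0.6098 0.2696 0.0903] F [0.3 0.1 0.4] w 0.0697 q [-0.    0.78 -0.69  1.62  0.58  0.96 -0.2 ]
t35.92 tcp [0.6094 0.2692 0.219 ] F [ 0.  -0.8 -0.8] w 0.0701 q [ 0.04  0.64 -0.77  1.53  0.47  1.16 -0.13]
t36.83 tcp [0.5498 0.1008 0.3591] F [-0.7  0.3 -0.4] w 0.0701 q [ 0.35  0.3  -0.73  1.63  0.21  1.29 -0.42]
zoom 1.4285714285714286
zoom 3.0
zoom 4.0
```

View pics/w18_z.png

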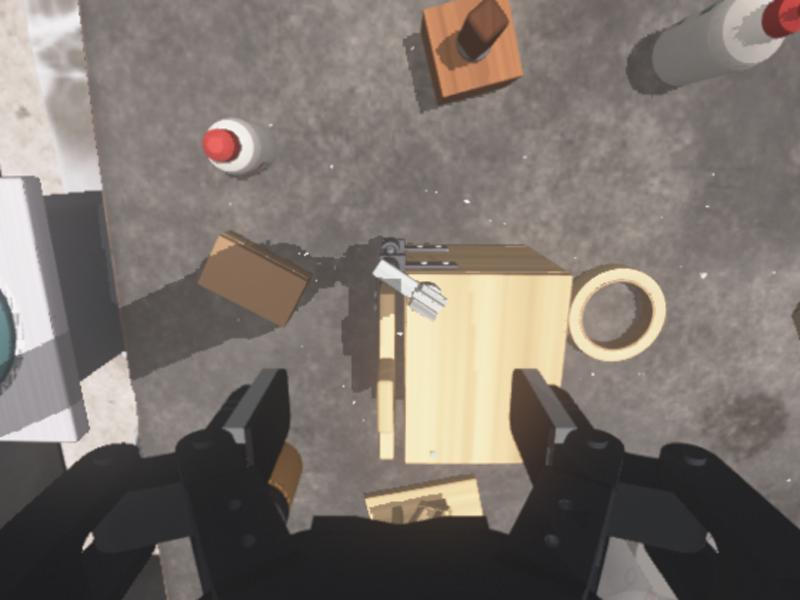

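View pics/s18_z.png

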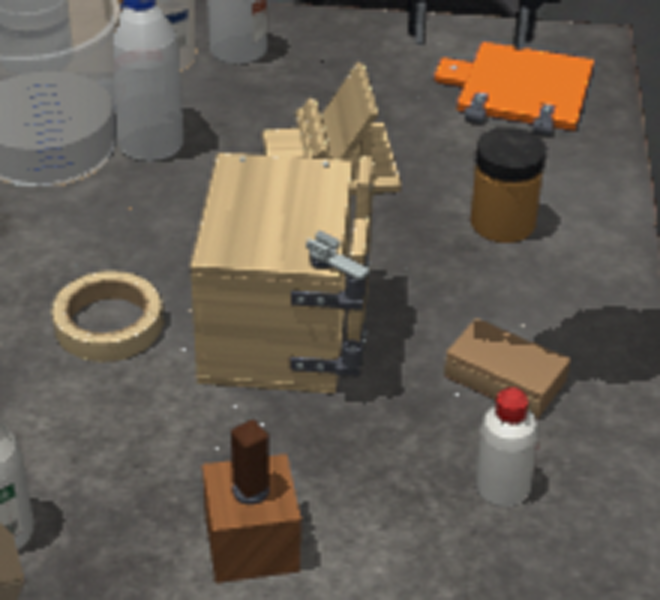

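View pics/c18_z.png

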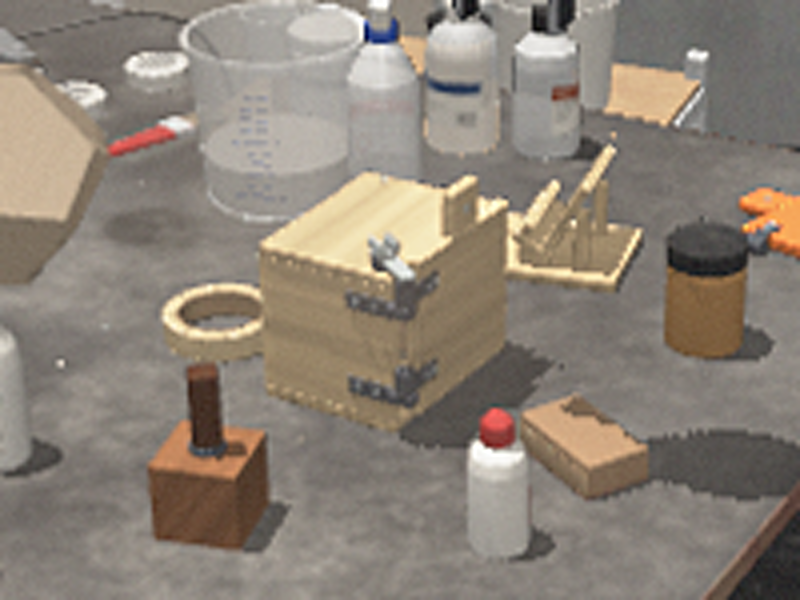

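Run:
```python
from h import *
zoom("w18",160,235,245,320)
f=560/800
A=at_z("w18",np.array((381,268))*f,.161); a=A-np.array([.569,.072,.161]); print("keeper q",np.arctan2(a[1],a[0])-np.radians(56.7),np.linalg.norm(a))
```

```text
zoom 8.0
keeper q 1.5136798060538474 0.04229032327814826
```

View pics/w18_z.png

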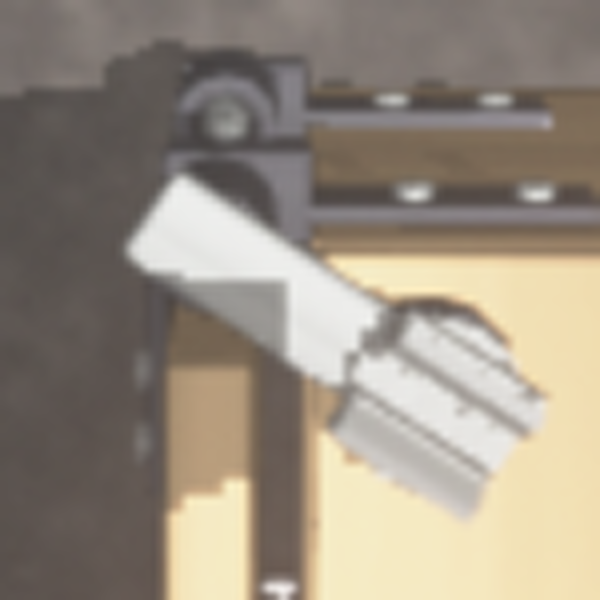

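The keeper's tongue lies over the upper knuckle at about 1.5 rad or a little more. The leaf hangs shut, the driver stands in its block, and the bystanders haven't moved. Handing in.

Run:
```python
from h import *
st(); print(robot.close_job()); st()
```

```text
t37.80 tcp [0.4602 0.0603 0.3598] F [-1.1 -0.2  0.7] w 0.0700 q [ 0.52  0.09 -0.76  1.83  0.06  1.25 -0.25]
the job is handed in; nothing more can be done
None
the job is handed in; nothing more can be done
```

The job is done and was handed in at about 38 s of the 72 s allowed; no verdict is reported back.

**What I did**
- **Leaf:** I took the plywood leaf from the rack by its tab, slid it out along its own plane and brought it in level from the front. I lowered it slowly onto both pins until it touched the shoulders, 1.8 mm below my estimate of the seat height, and let it go shut.
- **Keeper:** With the screwdriver in the slot I turned the keeper counter-clockwise to its stop, where the twisting torque rose from about 0.05 to 0.2 N m.
- **Screwdriver:** I stood it back in its block, where it touched down at the same height I had picked it up from.

**Last checks**
- **Leaf:** The last pictures show it hanging shut on both pins.
- **Keeper:** The tongue lies over the upper knuckle. One picture gave about 1.51 rad and another fitted 1.57; both are well above the required 1.3.
- **Screwdriver:** It stands upright in its block with the collar resting on top.
- **Bystanders:** They look unmoved, judged by eye.
- **Arm:** It was clear of everything.

No check failed. I did not measure the final knuckle heights or the screwdriver's tilt in numbers; those rest on where it made contact and on the pictures.

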